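# Put the refill rolls away under the laundry shelf

### The job

First clear the pull-out tray on the laundry worktop: lift the canister off its stand by the handle and stand it upright on the rubber mat beside, and put the scrubbing brush on the mat next to it, not leaning on the canister. Then slide every paper roll up off its spindle and stand it on its end, flat on the floor of the tray, and when all are in, push the tray fully home under the clear shelf. Leave the other things on the worktop where they are.

Things in the scene. Friction and masses are not known exactly. Their poses are not given: they have to be found in the camera images.
- mat: grey rubber draining mat, 260 x 170 mm and 6 mm thick, lying fixed on the worktop on one side of the tray (left or right varies). Origin: middle of its underside; x along its 260 mm, y along its 170 mm, z up.
- spindle_rack: wooden rack fixed on the worktop on the other side of the tray: a base 206 x 150 mm, 12 mm thick, with six upright wooden spindles, 16 mm thick, rising 58 mm above the base (tops 70 mm above the worktop), at x = -68, 0, 68 mm and y = -45, 45 mm. Origin: middle of the base's underside; x along its 206 mm, z up.
- canister: round white lidded canister, 96 mm in diameter, 106 mm tall without its handle, about 0.45 kg, starting on the steel stand in the tray. Its rigid arched handle has a straight wooden grip bar, 18 mm thick in x, 92 mm long along y, 14 mm high, its middle on the axis 160 mm above the origin, with 47 mm of free room under it. Origin: middle of its underside; z up.
- brush: wooden scrubbing brush, 130 mm long in x, 48 mm wide in y, 60 mm high, starts bristles down in the tray's bay. Along its top runs a ridge to grip: 104 mm long, 24 mm wide in y, from 34 to 60 mm above the origin. Origin: middle of its underside; z up. About 0.13 kg.
- tray (a joint): how far the tray has been pushed in under the shelf, in m: 0 all the way out (as at the start), 0.265 fully home. It slides straight along its guides, level, with about 2 N of friction, and stays where it is left.
- tray_floor (a point): middle of the top of the tray's floor (10 mm above the worktop). x points along the slide, towards the shelf; z up. White tray, floor inside x +-123 mm, y +-83 mm; its walls rise 12 mm above the floor, 5 mm thick. The canister's stand, a fixed steel disc 90 mm in diameter, rises 25 mm from the floor at x = 70 mm, y = 0.
- tray_bay (a point): middle of the tray's free flat bay, on its floor, at x = -50 mm from tray_floor (same axes). The bay is free over x +-73 mm and y +-83 mm of this point; four rolls go in it in two rows of two.
- tray_handle (a point): middle of the tray's grip bar, at the robot's end of the tray: a steel bar 90 mm long along the tray's y, 14 mm thick in x, 16 mm high, its top 78 mm above the worktop, 37 mm clear of the tray's wall. Same axes as tray_floor. With the tray home it is 35 mm in front of the shelf's edge.
- unit: the fixed pull-out unit: a clear shelf 290 mm deep, 216 mm wide on two aluminium sides, underside 85 mm and top 93 mm above the worktop; the tray's two guides, 14 mm high, 200 mm apart, run out in front. Origin: middle of the shelf's front edge, on the worktop; x points in under the shelf. What stands higher on the tray, like the canister, strikes the shelf.
- roll0: paper refill roll wound on a cardboard core, 60 mm in diameter, 50 mm high, with a 28 mm hole along its axis, about 0.12 kg; standing on the rack's base with a spindle through it, at rack x = -68, y = -45 mm. Origin: the roll's centre (25 mm from either end); z along its axis. Absent (None) in some starts.
- roll1: paper refill roll wound on a cardboard core, 60 mm in diameter, 50 mm high, with a 28 mm hole along its axis, about 0.12 kg; standing on the rack's base with a spindle through it, at rack x = 0, y = -45 mm. Origin: the roll's centre (25 mm from either end); z along its axis. Absent (None) in some starts.
- roll2: paper refill roll wound on a cardboard core, 60 mm in diameter, 50 mm high, with a 28 mm hole along its axis, about 0.12 kg; standing on the rack's base with a spindle through it, at rack x = 68, y = -45 mm. Origin: the roll's centre (25 mm from either end); z along its axis. Absent (None) in some starts.
- roll3: paper refill roll wound on a cardboard core, 60 mm in diameter, 50 mm high, with a 28 mm hole along its axis, about 0.12 kg; standing on the rack's base with a spindle through it, at rack x = -68, y = 45 mm. Origin: the roll's centre (25 mm from either end); z along its axis. Absent (None) in some starts.
- roll4: paper refill roll wound on a cardboard core, 60 mm in diameter, 50 mm high, with a 28 mm hole along its axis, about 0.12 kg; standing on the rack's base with a spindle through it, at rack x = 0, y = 45 mm. Origin: the roll's centre (25 mm from either end); z along its axis. Absent (None) in some starts.
- roll5: paper refill roll wound on a cardboard core, 60 mm in diameter, 50 mm high, with a 28 mm hole along its axis, about 0.12 kg; standing on the rack's base with a spindle through it, at rack x = 68, y = 45 mm. Origin: the roll's centre (25 mm from either end); z along its axis. Absent (None) in some starts.
- vase: small blue vase, 85 mm high and 80 mm in diameter (bystander, leave it where it is).
- spray: white bottle 190 mm high, 64 mm in diameter (bystander, leave it where it is).
- softener: amber bottle 170 mm high, 72 mm in diameter (bystander, leave it where it is).
- cup: clear measuring cup, 70 mm high, 64 mm in diameter (bystander, leave it where it is).
- peg_jar: glass jar with wooden lid, 100 mm high, 72 mm in diameter (bystander, leave it where it is).
- soap: bar of white soap, 85 x 55 x 30 mm (bystander, leave it where it is).

How it is judged:
By the outcome, as a careful person would: the job done as asked, in the order asked, and still so for the second after the job is handed in, with the robot touching nothing.
Of roll0, roll1, roll2, roll3, roll4, roll5 only 3 to 4 are there at a start; the rules pass over those that are not, and their reading is None.
At some moment in a run one of canister, brush may be knocked a few centimetres aside while the robot is not near it.
Once in a run the grip may slacken for a moment while it holds something.
It also fails if it takes over 208 s, if anything falls off the work surface, if the arm or the gripper's body presses on something with over 40 N, if the wrist force passes 120 N, or if a joint passes its speed limit or range.

### The arm

A 7-joint arm with a two-finger parallel gripper is mounted at the origin on the work surface. World frame = base frame: x ahead of the robot, y to its left, z up, the work surface at z = 0. Lengths are in mm, angles in rad, forces in N, time in s.
With the tool pointing down it reaches from about 400 to 875 mm from the base axis. Payload 4.4 kg.
Tool frame: the origin (TCP) lies between the finger pads; the fingertips stand 17 mm ahead of it and the grasp point (between the pads) lies 2 mm behind it; z points along the fingers, y is the line along which they close (so a half turn about z gives the same grasp; the last joint's range is limited). The gripper opens to 85 mm and grips with 20 to 120 N. Pads are 22 mm wide; open, the fingers measure 114 mm over their backs; the gripper's body (76 mm by 85 mm) begins 54 mm behind the grasp point. The pads swing forward as they close: fully open they stand 13 mm farther back than shut.
Start: joints at [-1.233, 0.628, 0.038, 1.517, -0.027, 0.996, -0.02], TCP at [255.373, 597.748, 209.713] pointing down, gripper open.
Joint ranges: [-3.06, 3.06], [-0.37, 2.12], [-1.25, 1.32], [0.18, 2.47], [-1.1, 4.24], [0.23, 1.98], [-2.94, 2.94]. Speed limits (rad/s): [2.57, 2.57, 3.14, 3.14, 3.14, 3.14, 3.14].

### API

Orientations are given as [roll, pitch, yaw] about the fixed x, y, z axes, in that order (R = Rz(yaw) Ry(pitch) Rx(roll)).
In Python, from cell import sensors, get_image, ctrl gives the robot as it stands.
- The arm moves only by the tool send_rows, never from a script. Its argument "series" is a list of rows, each a list of 3 entries, a list of its own where there are three numbers: the finger opening in mm, from 0 to 85.4, then the shift along the world's x, y, z in units of 60 mm (1.0 is 60 mm), then the turn, a rotation vector about the world's x, y, z in units of 5 degrees (1.0 is 5 degrees). A call has 1 to 8 rows; each row shifts and turns the commanded pose from where the row before left it; what a row does not reach is not made up. A row lasts 1/8 s, in which the tool goes at most 62.5 mm and 10.7 degrees, less where a joint would pass 70% of its speed; a pose out of reach is approached as far as the arm can. A call is refused whole if a number of a shift passes 1 or a number of a turn 1, either way. A call with a gripper value outside its range is refused whole. The fingers move at their own pace and stop on an object; the grip force is fixed at half the most. Time passes only in rows, so rows that do not move let the fingers close. It gives the time, the measured TCP pose, the force, the opening and the grip force at its end, in the units of the state.
- sensors.read_state(): the state, without advancing time (a new reading comes with each control period).
- get_image(name): name is "scene" or "top" or "wrist"; returns a dict with "img" (384x512x3 uint8, red, green, blue), "depth" (384x512 float32, mm along the optical axis (not along the pixel's ray), 0 where there is no reading), "vfov" (degrees; the focal length in pixels is half the picture's height over the tangent of half this angle, whatever the lens; pixels are square), "cx", "cy" (the principal point, pixels), "world_to_cam" (4x4, takes a point from world to camera coordinates). Camera axes: x right, y down, z forward; pixel columns grow to the right and rows downward; lengths in mm; the calibration is good to about 2 mm. A picture is of the moment at which its call begins.
- ctrl.finish_job(): hands the job in; it is judged then, once.
The state is a dict: "clock": time; "qpos": joint angles; "qd": joint speeds; "tau": joint torques, N m; "eef_pos": TCP position; "tool_rot": TCP orientation; "force": force on the tool from outside, world axes, zero at the start; "torque": the same for the moment, N m; "width": finger opening in mm; "gripper_force": force on a finger pad.
Only numpy, scipy, OpenCV 4.12 (cv2) and the standard library are available. Lean on these libraries where they do the work, as an engineer would, in place of code of your own. Each camera call takes 0.05 s, during which the arm holds its last target. There are 200 camera calls.

## Working session

There is one attempt and no reset: what is moved stays moved. The work goes in short steps, Python scripts to look and compute and a tool call to move; the robot and the scene stay as the last step left them, time stands still between calls to the robot, and variables do not carry over. Pictures are saved under pics/ and viewed, at most 14 in all, crops included, and the job is handed in when it is done.

Besides the shell and the picture viewer there is one more tool, called after ">>>" in YAML: its name, and indented under it one key for each argument. send_rows: Moves the arm, as the interface text tells. Its arguments: {"type":"object","properties":{"series":{"type":"array"}},"required":["series"]}

```bash
mkdir -p pics; ls; cat > h.py <<'E'
import numpy as np, cv2
from cell import sensors, get_image, ctrl
def snap(n,fn=None):
    d=get_image(n)
    if fn: cv2.imwrite('pics/'+fn,cv2.cvtColor(d['img'],cv2.COLOR_RGB2BGR))
    np.savez('pics/%s.npz'%(fn or n),**d); return d
def cloud(d):
    f=192/np.tan(np.radians(float(d['vfov'])/2)); v,u=np.mgrid[:384,:512]; z=d['depth']
    P=np.stack([(u-d['cx'])*z/f,(v-d['cy'])*z/f,z],-1); T=np.linalg.inv(d['world_to_cam'])
    return P@T[:3,:3].T+T[:3,3]
def proj(d,p):
    f=192/np.tan(np.radians(float(d['vfov'])/2)); q=d['world_to_cam'][:3]@np.r_[p,1]
    return q[0]/q[2]*f+d['cx'],q[1]/q[2]*f+d['cy']
def st():
    s=sensors.read_state(); print({k:np.round(s[k],3).tolist() for k in ('clock','eef_pos','tool_rot','force','width','gripper_force','qpos')})
E
python3 - <<'E'
from h import *
st()
for n in('top','scene'):
    d=snap(n,n+'0.png'); print(n,d['vfov'],d['cx'],d['cy'],d['world_to_cam'].round(3).tolist())
E
```

```text
pics
{'clock': 0.0, 'eef_pos': [255.143, 597.106, 208.8], 'tool_rot': [-3.14, 0.0, 2.738], 'force': [-0.315, 0.071, 0.349], 'width': 85.14, 'gripper_force': 0.0, 'qpos': [-1.233, 0.629, 0.038, 1.518, -0.027, 0.996, -0.02]}
top 44.9712962225802 251.1231167198075 187.64415596337363 [[-0.006, -1.0, -0.005, -11.324], [-0.99, 0.007, -0.14, 566.683], [0.14, 0.004, -0.99, 1355.438], [0.0, 0.0, 0.0, 1.0]]
scene 48.06992717988422 254.12318849753558 197.1517457951698 [[0.783, 0.622, -0.009, -440.412], [0.492, -0.627, -0.604, -256.967], [-0.381, 0.469, -0.797, 1725.444], [0.0, 0.0, 0.0, 1.0]]
```

View pics/top0.png

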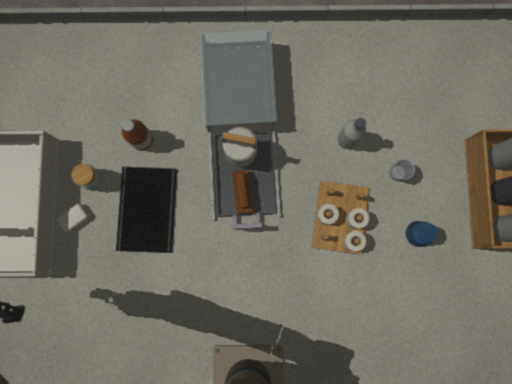

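View pics/scene0.png

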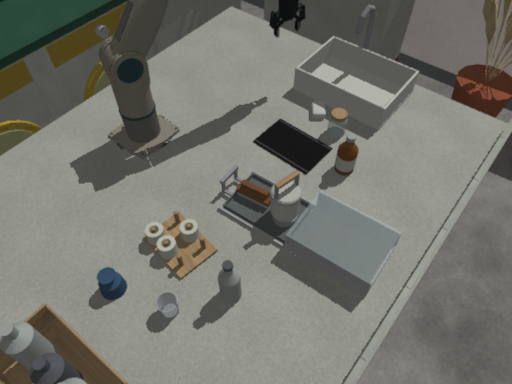

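The top view shows the tray around (243,175), the canister grip bar at (239,140), the brush at (243,192), and the tray handle at (247,226). The mat is at (147,210) on the left and the rack at (342,218) on the right. There are three rolls, at (329,214), (359,218) and (355,241).

```bash
python3 - <<'E'
from h import *
d=dict(np.load('pics/top0.png.npz')); P=cloud(d); e=dict(np.load('pics/scene0.png.npz')); Q=cloud(e)
im=cv2.cvtColor(d['img'],cv2.COLOR_RGB2BGR)
cv2.imwrite('pics/crop0.png',cv2.resize(im[110:260,110:380],None,fx=2.96,fy=2.96,interpolation=cv2.INTER_CUBIC)[:600,:800])
A=np.concatenate([P.reshape(-1,3),Q.reshape(-1,3)]); C=np.concatenate([d['img'].reshape(-1,3),e['img'].reshape(-1,3)]).astype(int)
for n,(u,v) in dict(can=(239,140),brush=(243,192),handle=(247,226),r1=(329,205),r2=(359,210),r3=(355,233),mat=(147,210),shelf=(240,80),floor=(260,170),rack=(342,200)).items(): print(n,P[v,u].round(1))
hsv=cv2.cvtColor(d['img'],cv2.COLOR_RGB2HSV)
def rect(m,img=P,name=''):
    p=img[m]; r=cv2.minAreaRect(p[:,:2].astype(np.float32)); print(name,m.sum(),'z',np.percentile(p[:,2],[5,50,95]).round(1),np.round(r[0],1),np.round(r[1],1),round(r[2],1), 'mean',p.mean(0).round(1))
X,Y,Z=P[...,0],P[...,1],P[...,2]
wm=(hsv[...,1]>90)
box=lambda u0,v0,u1,v1:(lambda m:(m.__setitem__((slice(v0,v1),slice(u0,u1)),True),m)[1])(np.zeros((384,512),bool))
b=box(215,165,265,215); rect(b&wm&(Z>45),name='brush')
b=box(215,125,262,150); rect(b&(Z>140),name='bar')
rect(box(215,125,262,170)&(Z>85)&(Z<125),name='lid')
b=box(225,205,268,230); rect(b&(Z>65),name='handle')
b=box(110,160,182,258); rect(b&(hsv[...,2]<60),name='mat')
b=box(308,178,374,256); rect(b&wm&(Z>5)&(Z<30),name='rack')
b=box(308,178,374,256); m=b&(Z>52)&(Z<90)
n,l,s,c=cv2.connectedComponentsWithStats((m&~(wm)).astype(np.uint8))
for i in range(1,n):
    if s[i,4]>40: rect(l==i,name='roll')
b=box(195,28,280,135); rect(b&(Z>70),name='shelf')
b=box(205,125,285,225); rect(b&(Z>15)&(Z<35),name='traywalls')
E
```

```text
can [673.3  16.  203.1]
brush [549.6   8.7  69.7]
handle [449.5  -2.6  74.8]
r1 [ 510.3 -244.1   61.6]
r2 [ 494.7 -331.    64.6]
r3 [ 427.8 -317.7   60.4]
mat [504.8 305.4   2.1]
shelf [884.4  15.8  93.1]
floor [625.8 -42.8   9.3]
rack [ 529.7 -291.1   18.8]
brush 506 z [45.4 67.5 74.9] [495.    4.3] [252.   46.1] 6.7 mean [554.3  11.4  66. ]
bar 598 z [140.7 146.6 206.3] [553.1 -14.9] [355.3  90.7] 14.4 mean [681.2  16.4 177.2]
lid 79 z [ 86.6 102.6 122.5] [680.8  46. ] [146.7  64.1] 56.3 mean [643.1  12.1 102.8]
handle 181 z [69.8 78.7 83.8] [446.9  -8.1] [131.6  79.2] 40.3 mean [ 4.558e+02 -2.000e-01  1.076e+02]
mat 4635 z [ 2.2  7.1 12.3] [505.6 192.7] [433.  258.1] 88.5 mean [506.2 304.1  14.4]
rack 2107 z [ 9.1 13.9 19. ] [ 479.2 -286. ] [150.4 205.3] 81.5 mean [ 487.  -278.2   14. ]
roll 273 z [58.  63.6 68.8] [ 485.3 -241.1] [58.3 56.6] 89.2 mean [ 485.1 -241.3   63.5]
roll 271 z [57.6 63.9 68.5] [ 472.9 -330. ] [56.4 59.3] 0.7 mean [ 472.7 -329.1   63.6]
roll 278 z [57.7 63.7 68.4] [ 406.1 -318.9] [60.1 55.1] 89.7 mean [ 405.9 -317.7   63.5]
shelf 6911 z [ 90.4  95.1 100.8] [706.   12.5] [672.2 216.5] 2.9 mean [884.9  21.4 103.7]
traywalls 1094 z [15.2 19.1 27.5] [615.   7.] [305.4 207.7] 2.6 mean [599.6   4.   20.1]
```

View pics/crop0.png

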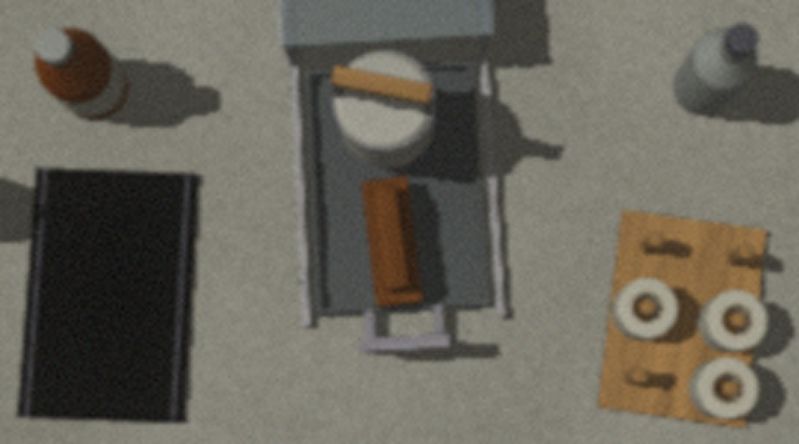

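The enlarged crop shows the bar from (333,75) to (432,95), the brush at (392,242), and three rolls at (648,308), (735,320) and (727,388). The two free columns of spindles are at (660,243), (747,253) and (650,378). I'll move above the canister now.

>>> send_rows:
  series:
    - [85,[0,0,1],[0,0,-1]]
    - [85,[0.7,-0.95,0.5],[0,0,-1]]
    - [85,[0.7,-0.95,0],[0,0,-1]]
    - [85,[0.7,-0.95,0],[0,0,-1]]
    - [85,[0.7,-0.95,0],[0,0,-1]]
    - [85,[0.7,-0.95,0],[0,0,-1]]
    - [85,[0.7,-0.95,0],[0,0,-1]]
    - [85,[0.7,-0.95,0],[0,0,-1]]

```text
clock: 1.1
eef_pos: [512.7, 247.8, 293.9]
tool_rot: [-3.141, -0.0, 2.037]
force: [0.5, 0.2, 0.2]
width: 85.2
gripper_force: 0.0
```

>>> send_rows:
  series:
    - [85,[0.6,-0.95,0],[0,0,-1]]
    - [85,[0.6,-0.95,0],[0,0,-1]]
    - [85,[0.5,-0.9,0],[0,0,-1]]
    - [85,[0,0,0],[0,0,-1]]
    - [85,[0,0,0],[0,0,-1]]
    - [85,[0,0,0],[0,0,-1]]
    - [85,[0,0,0],[0,0,-1]]
    - [85,[0,0,0],[0,0,-0.6]]

```text
clock: 2.1
eef_pos: [608.3, 89.9, 293.6]
tool_rot: [-3.141, 0.0, 1.375]
force: [-0.2, -0.2, -0.1]
width: 85.1
gripper_force: 0.0
```

```bash
python3 - <<'E'
from h import *
st(); w=snap('wrist','w1.png'); print(w['world_to_cam'].round(2).tolist(),w['vfov'])
t=np.load('pics/top0.png.npz'); s=np.load('pics/scene0.png.npz')
def fit(p,name):
    r=cv2.minAreaRect(p[:,:2].astype(np.float32)); q=p[:,:2]-p[:,:2].mean(0); a=np.linalg.svd(q,full_matrices=False)[2][0]
    print(name,len(p),'z',np.percentile(p[:,2],[10,50,90]).round(1),np.round(r[0],1),np.round(r[1],1),round(r[2],1),'pca',round(np.degrees(np.arctan2(a[1],a[0])),1),'mean',p.mean(0).round(1))
for n,d in(('top',t),('scene',s)):
    d=dict(d); P=cloud(d); h=cv2.cvtColor(d['img'],cv2.COLOR_RGB2HSV).astype(int); sat=h[...,1]
    def sel(x0,x1,y0,y1,z0,z1,m=True):
        k=(P[...,0]>x0)&(P[...,0]<x1)&(P[...,1]>y0)&(P[...,1]<y1)&(P[...,2]>z0)&(P[...,2]<z1)&m; return P[k]
    fit(sel(620,730,-50,80,188,215,sat>60),n+' bar')
    fit(sel(470,640,-40,60,62,90,sat>60),n+' brush ridge')
    fit(sel(420,475,-70,70,66,90),n+' handle')
    fit(sel(360,650,200,400,-8,15,h[...,2]<45),n+' mat')
    fit(sel(700,1060,-130,150,85,102),n+' shelf')
E
```

```text
{'clock': 2.1, 'eef_pos': [608.325, 89.936, 293.554], 'tool_rot': [-3.141, 0.0, 1.375], 'force': [-0.217, -0.224, -0.117], 'width': 85.067, 'gripper_force': 0.0, 'qpos': [-0.48, 0.537, 0.478, 1.516, -0.26, 1.153, -0.151]}
[[0.98, -0.2, -0.0, -578.93], [-0.19, -0.93, 0.32, 127.12], [-0.06, -0.31, -0.95, 526.78], [0.0, 0.0, 0.0, 1.0]] 71.42704402204217
top bar 240 z [199.3 203.1 206.4] [678.9  16.7] [92. 19.] 77.9 pca 77.9 mean [678.2  16.7 202.7]
top brush ridge 280 z [67.4 71.3 74.6] [556.1  11.4] [102.8  23.6] 6.7 pca -173.2 mean [555.3  11.3  71.1]
top handle 157 z [74.8 79.1 82.6] [451.6  -1.1] [14.3 89.7] 2.9 pca 92.6 mean [451.2  -0.6  78.9]
top mat 4175 z [ 3.2  7.1 10.9] [508.2 305.9] [171.5 255.8] 88.1 pca 178.4 mean [506.4 305.7   7.1]
top shelf 6648 z [91.5 95.  98.4] [895.6  22. ] [292.5 216.5] 2.9 pca -177.4 mean [892.5  21.8  95. ]
scene bar 147 z [197.8 201.  204. ] [678.6  16.7] [91.8 19.4] 76.8 pca -102.5 mean [679.4  15.2 200.9]
scene brush ridge 189 z [64.5 68.5 72. ] [555.5  13.1] [105.9  26.9] 9.3 pca 7.6 mean [556.9  11.8  68.4]
scene handle 124 z [69.5 76.  80.4] [ 4.516e+02 -1.000e-01] [19.2 90.1] 2.3 pca -87.8 mean [ 4.527e+02 -3.000e-01  7.550e+01]
scene mat 1865 z [1.6 5.2 9. ] [506.4 306.9] [175.3 259.1] 88.7 pca -1.8 mean [510.8 304.1   5.3]
scene shelf 5754 z [89.3 92.2 95.2] [869.5  24.5] [340.4 222.8] 3.0 pca 3.4 mean [899.4  18.9  92.2]
```

View pics/w1.png

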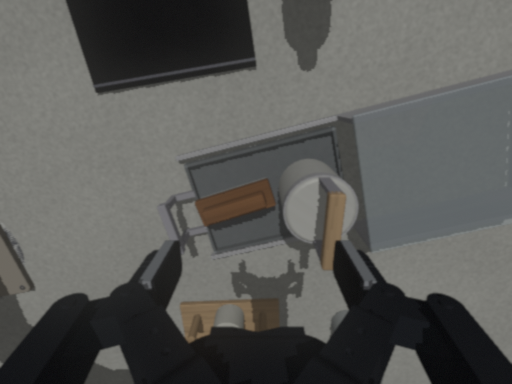

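The wrist view shows the bar at (333,232), the brush at (235,200), and the tray handle at (170,222), matching the top-view fits. The bar's centre is about (679,16.5) with its top at 202.

>>> send_rows:
  series:
    - [60,[0.6,-0.6,0],[0,0,-0.25]]
    - [60,[0.58,-0.62,0],[0,0,0]]
    - [60,[0,0,0],[0,0,0]]
    - [60,[0,0,-0.6],[0,0,0]]
    - [60,[0,0,-0.6],[0,0,0]]
    - [60,[0,0,0],[0,0,0]]

```text
clock: 2.9
eef_pos: [676.7, 18.2, 219.0]
tool_rot: [-3.134, 0.001, 1.356]
force: [0.0, 0.0, 0.6]
width: 60.0
gripper_force: 0.0
```

>>> send_rows:
  series:
    - [60,[0.03,-0.03,-0.43],[0,0,0]]
    - [60,[0,0,0],[0,0,0]]
    - [0,[0,0,0],[0,0,0]]
    - [0,[0,0,0],[0,0,0]]
    - [0,[0,0,0],[0,0,0]]
    - [0,[0,0,0],[0,0,0]]
    - [0,[0,0,0.15],[0,0,0]]
    - [0,[0,0,0],[0,0,0]]

```text
clock: 3.9
eef_pos: [682.1, 14.7, 206.5]
tool_rot: [3.14, -0.0, 1.355]
force: [-1.1, -0.9, 0.1]
width: 0.2
gripper_force: 0.0
```

The fingers closed on nothing, so I'll look again.

```bash
cat >> h.py <<'E'
def fit(p,name):
    if len(p)<20: print(name,'few',len(p)); return
    r=cv2.minAreaRect(p[:,:2].astype(np.float32)); q=p[:,:2]-p[:,:2].mean(0); a=np.linalg.svd(q,full_matrices=False)[2][0]
    print(name,len(p),'z',np.percentile(p[:,2],[10,50,90]).round(1),np.round(r[0],1),np.round(r[1],1),round(r[2],1),'pca',round(np.degrees(np.arctan2(a[1],a[0])),1),'mean',p.mean(0).round(1))
def sel(d,x0,x1,y0,y1,z0,z1,smin=0,smax=256):
    P=cloud(d); s=cv2.cvtColor(d['img'],cv2.COLOR_RGB2HSV)[...,1]
    return P[(P[...,0]>x0)&(P[...,0]<x1)&(P[...,1]>y0)&(P[...,1]<y1)&(P[...,2]>z0)&(P[...,2]<z1)&(s>=smin)&(s<smax)]
E
python3 - <<'E'
from h import *
st()
for n in('top','scene','wrist'):
    d=snap(n,n+'2.png'); fit(sel(d,560,780,-100,130,185,215,60),n+' bar'); fit(sel(d,470,640,-60,80,62,90,60),n+' brush')
a=cv2.imread('pics/scene2.png')[120:260,180:380]; b=cv2.imread('pics/wrist2.png')
cv2.imwrite('pics/c2.png',np.hstack([cv2.resize(a,(428,300)),cv2.resize(b,(372,300))]))
E
```

```text
{'clock': 3.9, 'eef_pos': [682.059, 14.668, 206.499], 'tool_rot': [3.14, -0.0, 1.355], 'force': [-1.057, -0.945, 0.128], 'width': 0.219, 'gripper_force': 0.0, 'qpos': [-0.303, 0.717, 0.444, 1.43, -0.329, 1.066, -0.012]}
top bar 80 z [198.8 203.3 207.2] [672.1 -11.8] [32.7 17.1] 81.1 pca -99.3 mean [671.5 -11.5 203.2]
top brush 282 z [67.3 71.1 74.2] [556.5  11.4] [103.7  23.6] 6.7 pca -173.1 mean [555.3  11.2  71. ]
scene bar 138 z [197.6 200.7 203.3] [679.9  18.1] [92.5 18.6] 77.2 pca -104.0 mean [679.5  13.8 200.5]
scene brush 188 z [64.8 68.5 71.7] [556.4  13.4] [103.6  26.7] 6.3 pca 6.9 mean [557.6  12.   68.5]
wrist bar 1946 z [201.  202.  202.8] [681.4  34.3] [59.9 16.9] 78.0 pca -102.8 mean [682.3  38.3 202. ]
wrist brush 1666 z [67.6 69.9 70.9] [556.5  14. ] [103.2  24.1] 6.8 pca -173.3 mean [558.6  15.4  69.5]
```

View pics/c2.png

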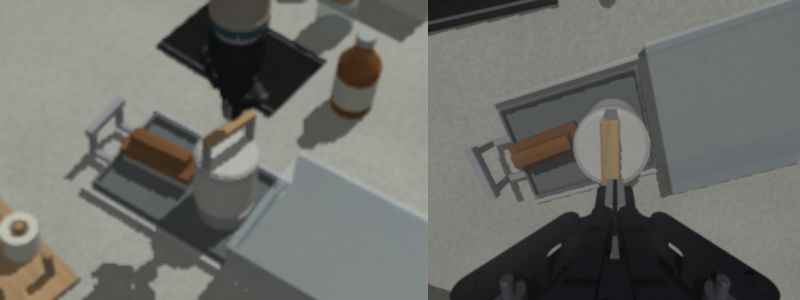

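The bar is unmoved and the fingers are shut above or at its near end (wrist crop, tips near (613,185)). I'll measure where the tips really are.

```bash
python3 - <<'E'
from h import *
d=dict(np.load('pics/wrist2.png.npz')); P=cloud(d)
for p in([682,14.7,206.5],[682,14.7,189.5],[679,17,202]): print(p,np.round(proj(d,np.array(p)),1))
for v in range(205,300,8): print(v,[P[v,u].round(0).astype(int).tolist() for u in(240,247,254,261)])
im=cv2.imread('pics/wrist2.png')[150:300,180:330]; cv2.imwrite('pics/c3.png',cv2.resize(im,(600,600),interpolation=cv2.INTER_CUBIC))
E
```

```text
[682, 14.7, 206.5] [257.7 226. ]
[682, 14.7, 189.5] [257.6 215.6]
[679, 17, 202] [252.7 221. ]
205 [[673, 30, 201], [678, 30, 203], [683, 29, 202], [687, 28, 203]]
213 [[672, 25, 202], [677, 24, 203], [681, 23, 202], [686, 22, 202]]
221 [[671, 19, 203], [675, 18, 203], [680, 17, 202], [685, 16, 202]]
229 [[669, 13, 202], [678, 26, 231], [682, 26, 231], [686, 25, 232]]
237 [[673, 24, 234], [678, 26, 240], [682, 26, 241], [686, 25, 240]]
245 [[674, 23, 242], [679, 27, 250], [682, 26, 250], [686, 25, 250]]
253 [[675, 24, 251], [679, 26, 257], [682, 25, 257], [686, 26, 258]]
261 [[675, 23, 258], [679, 27, 265], [683, 26, 264], [686, 25, 264]]
269 [[677, 30, 274], [680, 27, 271], [682, 22, 264], [685, 21, 264]]
277 [[677, 27, 276], [680, 27, 277], [681, 20, 268], [684, 18, 267]]
285 [[677, 28, 282], [680, 27, 281], [680, 16, 268], [684, 16, 269]]
293 [[678, 27, 286], [680, 27, 286], [680, 13, 270], [683, 11, 269]]
```

View pics/c3.png

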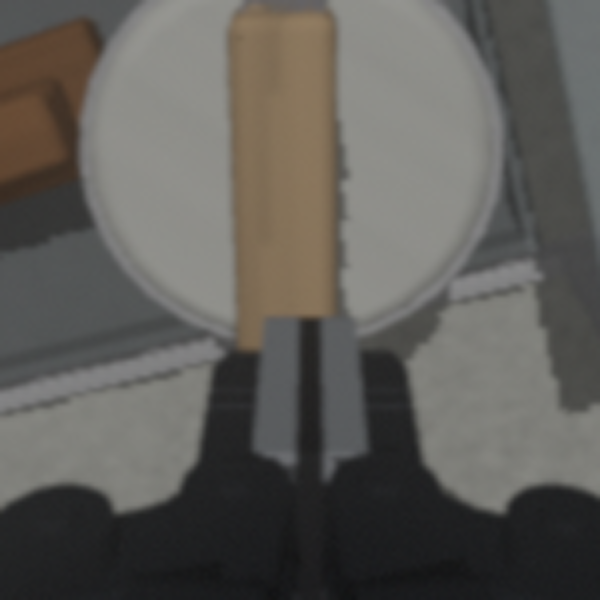

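```bash
python3 - <<'E'
from h import *
st()
d=snap('wrist','w4.png'); P=cloud(d); s=dict(np.load('pics/scene2.png.npz')); print([P[v,254].round(0).tolist() for v in(221,229,237,253,261)])
st()
Q=cloud(s); V=s['img'].max(-1)
m=(abs(Q[...,0]-682)<45)&(abs(Q[...,1]-15)<45)&(Q[...,2]>206)&(V<90); p=Q[m]; i=np.argsort(p[:,2])[:25]; print(p[i].round(0).tolist()[::3])
w=dict(np.load('pics/w1.png.npz')); W=cloud(w); print('w1 tips',[W[v,u].round(0).tolist() for v,u in((245,172),(255,165),(245,345),(255,352))])
E
```

```text
{'clock': 4.05, 'eef_pos': [681.308, 14.857, 205.385], 'tool_rot': [3.141, -0.0, 1.355], 'force': [-0.333, 0.18, -0.394], 'width': 0.142, 'gripper_force': 0.0, 'qpos': [-0.303, 0.718, 0.444, 1.432, -0.329, 1.065, -0.012]}
[[680.0, 17.0, 201.0], [682.0, 26.0, 231.0], [682.0, 26.0, 242.0], [682.0, 26.0, 257.0], [682.0, 26.0, 264.0]]
{'clock': 4.1, 'eef_pos': [681.207, 14.85, 205.208], 'tool_rot': [-3.141, -0.0, 1.355], 'force': [0.868, 0.427, 0.149], 'width': -0.096, 'gripper_force': 0.0, 'qpos': [-0.303, 0.718, 0.444, 1.432, -0.329, 1.065, -0.011]}
[[673.0, 7.0, 235.0], [673.0, 8.0, 238.0], [685.0, 6.0, 240.0], [692.0, 6.0, 240.0], [695.0, 17.0, 241.0], [686.0, 8.0, 243.0], [678.0, 4.0, 245.0], [670.0, 11.0, 247.0], [675.0, 4.0, 248.0]]
w1 tips [[568.0, 109.0, 337.0], [567.0, 109.0, 346.0], [655.0, 92.0, 338.0], [655.0, 92.0, 347.0]]
```

Scene and wrist depth agree that the fingertips are really at z ≈ 228, about 40 mm above where the reported TCP puts them. From here I'll go by the camera-measured tip height: tip ≈ reported z + 23 when shut.

>>> send_rows:
  series:
    - [60,[-0.03,0.03,0],[0,0,0]]
    - [60,[0,0,0],[0,0,0]]
    - [60,[0,0,0],[0,0,0]]
    - [60,[0,0,0],[0,0,0]]
    - [60,[0,0,-0.3],[0,0,0]]
    - [60,[0,0,-0.3],[0,0,0]]
    - [60,[0,0,-0.2],[0,0,0]]
    - [60,[0,0,0],[0,0,0]]

```text
clock: 5.1
eef_pos: [678.4, 16.7, 155.4]
tool_rot: [-3.139, 0.001, 1.354]
force: [0.4, 0.8, 0.1]
width: 60.0
gripper_force: 0.0
```

>>> send_rows:
  series:
    - [60,[0,0,0],[0,0,0]]
    - [0,[0,0,0],[0,0,0]]
    - [0,[0,0,0],[0,0,0]]
    - [0,[0,0,0],[0,0,0]]
    - [0,[0,0,0],[0,0,0]]
    - [0,[0,0,0],[0,0,0]]
    - [0,[0,0,0],[0,0,0]]

```text
clock: 5.98
eef_pos: [679.7, 16.8, 157.8]
tool_rot: [3.141, -0.0, 1.355]
force: [-1.6, 0.9, 5.2]
width: 17.2
gripper_force: 60.0
```

Gripped (17 mm, 60 N). Lifting.

>>> send_rows:
  series:
    - [0,[0,0,0.25],[0,0,0]]
    - [0,[0,0,0.3],[0,0,0]]
    - [0,[0,0,0.5],[0,0,0]]
    - [0,[0,0,0],[0,0,0]]
    - [0,[-0.15,0.4,0],[0,0,0]]
    - [0,[-0.15,0.4,0],[0,0,0]]
    - [0,[-0.15,0.4,0],[0,0,0]]
    - [0,[-0.15,0.4,0],[0,0,0]]

```text
clock: 6.98
eef_pos: [642.5, 113.3, 219.1]
tool_rot: [-3.14, 0.001, 1.354]
force: [0.8, 0.0, -3.7]
width: 17.2
gripper_force: 59.0
```

>>> send_rows:
  series:
    - [0,[-0.15,0.4,0],[0,0,0]]
    - [0,[-0.15,0.4,0],[0,0,0]]
    - [0,[-0.15,0.4,0],[0,0,0]]
    - [0,[-0.15,0.4,0],[0,0,0]]
    - [0,[-0.15,0.4,0],[0,0,0]]
    - [0,[-0.15,0.4,0],[0,0,0]]
    - [0,[-0.15,0.4,0],[0,0,0]]
    - [0,[-0.15,0.4,0],[0,0,0]]

```text
clock: 7.98
eef_pos: [570.6, 305.2, 219.1]
tool_rot: [-3.14, 0.001, 1.355]
force: [0.9, -0.5, -3.8]
width: 16.5
gripper_force: 59.0
```

>>> send_rows:
  series:
    - [0,[0,0,0],[0,0,0]]
    - [0,[0,0,0],[0,0,0]]

```text
clock: 8.22
eef_pos: [571.4, 303.6, 219.6]
tool_rot: [-3.141, 0.002, 1.354]
force: [0.1, -0.4, -4.2]
width: 17.0
gripper_force: 59.0
```

```bash
python3 - <<'E'
from h import *
st()
for n in('scene','wrist','top'):
    d=snap(n,n+'5.png'); fit(sel(d,500,640,230,380,220,290,60),n+' bar'); fit(sel(d,360,540,200,400,-8,15,0),n+' mat'); fit(sel(d,470,640,-60,80,62,90,60),n+' brush')
E
```

```text
{'clock': 8.225, 'eef_pos': [571.433, 303.56, 219.594], 'tool_rot': [-3.141, 0.002, 1.354], 'force': [0.08, -0.398, -4.215], 'width': 17.026, 'gripper_force': 59.011, 'qpos': [-0.802, 0.656, 0.471, 1.522, -0.324, 1.043, -0.467]}
scene bar 66 z [259.7 263.4 265.7] [568.7 302.8] [87.1 19.6] 89.0 pca -91.5 mean [567.7 283.  262.9]
scene mat 1502 z [-1.4  4.3  8.6] [450.1 299.9] [179.5 199.8] 0.1 pca -56.5 mean [446.8 285.8   4. ]
scene brush 191 z [64.5 68.5 72.3] [556.2  12.1] [104.6  28.2] 7.2 pca 6.8 mean [558.9  12.   68.6]
wrist bar 5117 z [263.3 264.3 265.2] [572.3 305.1] [91.4 17.9] 78.1 pca -102.1 mean [573.5 310.1 264.3]
wrist mat 12130 z [0.3 5.9 7.1] [450. 300.] [200. 180.] 90.0 pca -125.7 mean [438.2 323.3   5. ]
wrist brush few 0
top bar 121 z [261.8 265.1 268.4] [566.9 277.3] [29.3 40.4] 6.2 pca -103.5 mean [567.4 277.9 265.4]
top mat 3809 z [ 0.5  6.  10.4] [450.5 300.2] [199.9 177.8] 89.9 pca -89.6 mean [449.4 298.9   5.7]
top brush 282 z [66.9 70.9 74.8] [557.2  11.4] [103.8  23.6] 7.0 pca -173.4 mean [556.4  11.3  70.9]
```

>>> send_rows:
  series:
    - [0,[0,0,-0.5],[0,0,0]]
    - [0,[0,0,-0.5],[0,0,0]]
    - [0,[0,0,-0.35],[0,0,0]]
    - [0,[0,0,0],[0,0,0]]
    - [0,[0,0,-0.1],[0,0,0]]
    - [0,[0,0,-0.05],[0,0,0]]
    - [0,[0,0,0],[0,0,0]]
    - [0,[0,0,0],[0,0,0]]

```text
clock: 9.38
eef_pos: [571.8, 304.8, 130.8]
tool_rot: [3.141, -0.001, 1.355]
force: [0.7, -0.0, -3.9]
width: 17.4
gripper_force: 39.8
```

>>> send_rows:
  series:
    - [0,[0,0,-0.03],[0,0,0]]
    - [0,[0,0,0],[0,0,0]]
    - [0,[0,0,0],[0,0,0]]

```text
clock: 9.75
eef_pos: [571.7, 304.8, 128.9]
tool_rot: [3.141, -0.0, 1.355]
force: [-0.1, 0.1, 0.3]
width: 16.7
gripper_force: 61.5
```

>>> send_rows:
  series:
    - [50,[0,0,0],[0,0,0]]
    - [50,[0,0,0],[0,0,0]]
    - [50,[0,0,0],[0,0,0]]
    - [50,[0,0,0.4],[0,0,0]]
    - [50,[0,0,0.8],[0,0,0]]
    - [50,[0,-0.2,0.5],[0,0,-1]]
    - [50,[0,-0.6,0],[0,0,-1]]
    - [50,[0,-0.6,0],[0,0,-1]]

```text
clock: 10.75
eef_pos: [571.8, 220.0, 231.2]
tool_rot: [3.141, -0.001, 1.091]
force: [-0.1, -1.0, -0.4]
width: 50.0
gripper_force: 0.0
```

>>> send_rows:
  series:
    - [60,[0,-0.6,0],[0,0,-1]]
    - [60,[0,-0.6,0],[0,0,-1]]
    - [60,[0,-0.6,0],[0,0,-1]]
    - [60,[-0.1,-0.6,0],[0,0,-1]]
    - [60,[-0.1,-0.6,0],[0,0,-1]]
    - [60,[-0.05,-0.48,0],[0,0,-1]]
    - [60,[0,0,0],[0,0,-1]]
    - [60,[0,0,0],[0,0,-1]]

```text
clock: 11.75
eef_pos: [556.4, 10.8, 230.5]
tool_rot: [-3.141, -0.0, 0.388]
force: [-0.1, 0.3, 0.3]
width: 60.0
gripper_force: 0.0
```

>>> send_rows:
  series:
    - [60,[0,0,-0.5],[0,0,-1]]
    - [60,[0,0,-0.5],[0,0,-1]]
    - [60,[0,0,0],[0,0,-1]]
    - [60,[0,0,0],[0,0,0]]

```text
clock: 12.25
eef_pos: [556.4, 11.3, 170.1]
tool_rot: [3.141, 0.001, 0.132]
force: [0.4, 0.1, 1.5]
width: 59.8
gripper_force: 0.0
```

```bash
python3 - <<'E'
from h import *
st()
d=snap('top','t6.png'); fit(sel(d,470,640,-60,80,62,90,60),'brush')
d=snap('scene','s6.png'); fit(sel(d,470,640,-60,80,62,90,60),'brush');fit(sel(d,470,640,230,400,155,190,60),'bar')
d=snap('wrist','w6.png'); fit(sel(d,470,640,-60,80,62,90,60),'brush')
E
```

```text
{'clock': 12.25, 'eef_pos': [556.432, 11.287, 170.122], 'tool_rot': [3.141, 0.001, 0.132], 'force': [0.387, 0.084, 1.502], 'width': 59.819, 'gripper_force': 0.0, 'qpos': [-0.547, 0.663, 0.77, 1.838, -0.586, 0.884, -0.935]}
brush 125 z [67.1 71.1 74.6] [530.4   8.3] [49.9 23.6] 7.8 pca 179.9 mean [528.1   7.2  71.1]
brush 191 z [64.6 68.5 72. ] [558.   12.7] [105.4  27.3] 6.2 pca 5.6 mean [559.7  12.   68.4]
bar 110 z [167.3 171.7 174.6] [573.  305.5] [91.8 23.6] 79.3 pca -103.0 mean [572.7 303.5 171.4]
brush 2146 z [68.3 69.8 70.9] [556.6  13.1] [103.   23.3] 6.7 pca -173.2 mean [559.9  13.7  69.7]
```

>>> send_rows:
  series:
    - [60,[0,0.02,-0.8],[0,0,-0.1]]
    - [60,[0,0,-0.8],[0,0,0]]
    - [60,[0,0,-0.6],[0,0,0]]
    - [60,[0,0,-0.2],[0,0,0]]
    - [60,[0,0,0],[0,0,0]]
    - [60,[0,0,0],[0,0,0]]

```text
clock: 13.15
eef_pos: [557.8, 12.8, 28.0]
tool_rot: [3.141, -0.003, 0.124]
force: [1.0, -0.3, -0.2]
width: 60.2
gripper_force: 0.0
```

>>> send_rows:
  series:
    - [0,[0,0,0],[0,0,0]]
    - [0,[0,0,0],[0,0,0]]
    - [0,[0,0,0],[0,0,0]]
    - [0,[0,0,0],[0,0,0]]
    - [0,[0,0,0],[0,0,0]]
    - [0,[0,0,0],[0,0,0]]

```text
clock: 13.9
eef_pos: [557.1, 13.3, 27.4]
tool_rot: [-3.141, -0.001, 0.125]
force: [-0.7, 0.6, 6.0]
width: 22.7
gripper_force: 59.6
```

>>> send_rows:
  series:
    - [0,[0,0,0.3],[0,0,0]]
    - [0,[0,0,0.5],[0,0,0]]
    - [0,[0,0,0.5],[0,0,0]]
    - [0,[-0.2,0.2,0.2],[0,0,1]]
    - [0,[-0.3,0.3,0],[0,0,1]]
    - [0,[-0.3,0.3,0],[0,0,1]]
    - [0,[-0.3,0.3,0],[0,0,1]]
    - [0,[-0.3,0.3,0],[0,0,1]]

```text
clock: 14.9
eef_pos: [471.9, 97.6, 117.2]
tool_rot: [3.141, -0.001, 0.564]
force: [0.2, 0.4, -2.1]
width: 22.6
gripper_force: 59.2
```

>>> send_rows:
  series:
    - [0,[-0.25,0.3,0],[0,0,1]]
    - [0,[-0.25,0.3,0],[0,0,1]]
    - [0,[0,0.5,0],[0,0,1]]
    - [0,[0,0.5,0],[0,0,1]]
    - [0,[0,0.5,0],[0,0,1]]
    - [0,[0,0.5,0],[0,0,1]]
    - [0,[0,0.5,0],[0,0,1]]
    - [0,[0,0.4,0],[0,0,1]]

```text
clock: 15.9
eef_pos: [442.1, 309.1, 116.4]
tool_rot: [3.142, -0.0, 1.265]
force: [0.6, 0.2, -1.6]
width: 22.6
gripper_force: 59.2
```

>>> send_rows:
  series:
    - [0,[0,0,0],[0,0,1]]
    - [0,[0,0,0],[0,0,1]]
    - [0,[0,0,0],[0,0,1]]
    - [0,[0,0,0],[0,0,0.2]]
    - [0,[0,0,0],[0,0,0]]

```text
clock: 16.52
eef_pos: [442.5, 307.1, 116.5]
tool_rot: [-3.142, 0.0, 1.537]
force: [0.2, 0.0, -2.4]
width: 22.9
gripper_force: 59.2
```

```bash
python3 - <<'E'
from h import *
st()
d=snap('scene','s7.png'); fit(sel(d,380,520,200,400,100,190,100),'brush');fit(sel(d,540,640,230,400,155,190,60),'bar')
d=snap('wrist','w7.png'); fit(sel(d,380,520,200,400,100,190,100),'brush');fit(sel(d,380,520,200,400,140,190,100),'brush')
E
```

```text
{'clock': 16.525, 'eef_pos': [442.531, 307.112, 116.499], 'tool_rot': [-3.142, 0.0, 1.537], 'force': [0.225, 0.028, -2.431], 'width': 22.887, 'gripper_force': 59.229, 'qpos': [-0.896, 0.627, 0.362, 1.927, -0.351, 0.649, -0.348]}
brush 285 z [129.3 136.7 159.8] [455.1 299.7] [131.4  58.6] 70.4 pca -101.4 mean [450.6 282.6 142.1]
bar 110 z [167.4 171.9 175.3] [572.5 303.3] [92.2 21.9] 76.0 pca -103.5 mean [572.8 303.3 171.7]
brush 12511 z [132.7 158.2 159.9] [442.5 307. ] [127.7  48.1] 88.0 pca -91.9 mean [443.2 327.7 148.3]
brush 7437 z [157.5 159.3 160.1] [446.5 308.9] [98.  33.3] 86.9 pca -92.2 mean [443.  316.8 158.8]
```

View pics/w7.png

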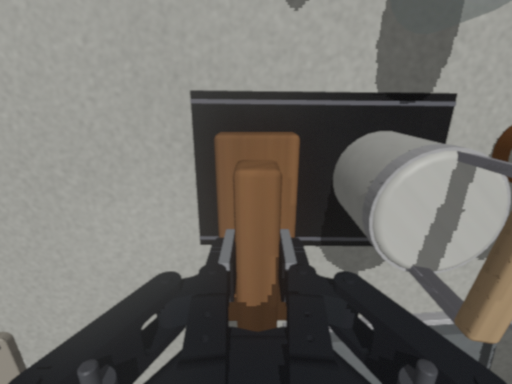

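The brush at (257,225) is held level and upright above the mat, and the canister stands clear of it on the right. I'll lower it.

>>> send_rows:
  series:
    - [0,[0,0,-0.5],[0,0,0]]
    - [0,[0,0,-0.5],[0,0,0]]
    - [0,[0,0,-0.35],[0,0,0]]
    - [0,[0,0,-0.1],[0,0,0]]
    - [0,[0,0,-0.07],[0,0,0]]
    - [0,[0,0,-0.02],[0,0,0]]
    - [0,[0,0,0],[0,0,0]]
    - [0,[0,0,0],[0,0,0]]

```text
clock: 17.62
eef_pos: [442.8, 307.3, 24.6]
tool_rot: [3.141, -0.001, 1.538]
force: [-0.2, 0.3, -1.0]
width: 22.9
gripper_force: 59.2
```

>>> send_rows:
  series:
    - [0,[0,0,-0.02],[0,0,0]]
    - [0,[0,0,0],[0,0,0]]
    - [45,[0,0,0],[0,0,0]]
    - [45,[0,0,0],[0,0,0]]
    - [45,[0,0,0.3],[0,0,0]]
    - [45,[0,0,0.8],[0,0,0]]
    - [45,[0,0,1],[0,0,0]]
    - [72,[0,-0.3,0],[0,0,-0.65]]

```text
clock: 18.62
eef_pos: [445.3, 291.8, 152.9]
tool_rot: [3.135, -0.007, 1.482]
force: [0.9, -0.6, 0.6]
width: 61.4
gripper_force: 0.0
```

>>> send_rows:
  series:
    - [72,[0,-0.8,0.3],[0,0,-0.65]]
    - [72,[0.1,-0.9,0],[0,0,0]]
    - [72,[0.1,-0.9,0],[0,0,0]]
    - [72,[0.1,-0.9,0],[0,0,0]]
    - [72,[0.1,-0.9,0],[0,0,0]]
    - [72,[0.1,-0.9,0],[0,0,0]]
    - [72,[0.1,-0.9,0],[0,0,0]]
    - [72,[0.1,-0.9,0],[0,0,0]]

```text
clock: 19.62
eef_pos: [483.6, -138.7, 166.0]
tool_rot: [-3.14, -0.0, 1.424]
force: [1.7, -0.1, 0.1]
width: 72.1
gripper_force: 0.0
```

>>> send_rows:
  series:
    - [72,[0,-0.9,0],[0,0,0]]
    - [72,[0,-0.5,0],[0,0,0]]
    - [72,[0,0,0],[0,0,0]]

```text
clock: 20.0
eef_pos: [482.8, -224.2, 166.1]
tool_rot: [-3.14, 0.001, 1.418]
force: [-0.4, 0.3, -1.1]
width: 72.4
gripper_force: 0.0
```

```bash
cat > rolls.py <<'E'
from h import *
import sys
def circ(d,c,z,name):
    # ring points near c at top height z: algebraic circle fit to mean of annulus
    p=sel(d,c[0]-37,c[0]+37,c[1]-37,c[1]+37,z-9,z+5.5,0,90); 
    if len(p)<30: print(name,'few',len(p)); return
    r=cv2.minEnclosingCircle(p[:,:2].astype(np.float32)); b=cv2.minAreaRect(p[:,:2].astype(np.float32))
    print(name,len(p),'mid z',round(np.median(p[:,2]),1),'mean',p.mean(0)[:2].round(1),'rect',np.round(b[0],1),np.round(b[1],1),'circ',np.round(r[0],1),round(r[1],1))
E
python3 - <<'E'
from rolls import *
st()
T=snap('top','t8.png');S=snap('scene','s8.png');W=snap('wrist','w8.png')
for c in((485,-241),(472.5,-330),(405.5,-318.5)):
    for n,d in zip('TSW',(T,S,W)): circ(d,c,62,n+str(c))
for n,d in zip('TS',(T,S)): fit(sel(d,400,480,200,400,58,75,60),n+'brush'); fit(sel(d,500,640,230,400,155,190,60),n+'bar')
E
```

```text
{'clock': 20.0, 'eef_pos': [482.849, -224.201, 166.073], 'tool_rot': [-3.14, 0.001, 1.418], 'force': [-0.435, 0.273, -1.068], 'width': 72.367, 'gripper_force': 0.0, 'qpos': [0.111, 0.549, 0.403, 1.9, -0.302, 0.753, 0.532]}
T(485, -241) few 21
S(485, -241) 217 mid z 60.9 mean [ 486.9 -240.9] rect [ 485.9 -239.1] [57.5 60.8] circ [ 485.7 -240.6] 31.5
W(485, -241) 1964 mid z 62.1 mean [ 484.6 -237.6] rect [ 484.4 -239.2] [58.7 58.7] circ [ 484.5 -239.5] 30.0
T(472.5, -330) few 0
S(472.5, -330) 229 mid z 61.1 mean [ 473.9 -328.8] rect [ 473.6 -328. ] [58.3 59.8] circ [ 468.6 -327.8] 33.6
W(472.5, -330) 1630 mid z 62.1 mean [ 472.1 -324.2] rect [ 471.7 -327.1] [58.8 58.8] circ [ 471.6 -327.8] 30.4
T(405.5, -318.5) 57 mid z 63.9 mean [ 396.2 -337.2] rect [ 395.5 -338.7] [14.6 44.4] circ [ 398.6 -332.5] 22.2
S(405.5, -318.5) 219 mid z 61.0 mean [ 407.8 -317.4] rect [ 407.3 -316.4] [58.  59.6] circ [ 404.9 -317.1] 32.2
W(405.5, -318.5) 1143 mid z 62.0 mean [ 414.3 -314.7] rect [ 417.3 -319.7] [59.4 52.7] circ [ 411.1 -317.8] 32.9
Tbrush 293 z [63.3 66.6 70.2] [443.4 302.5] [103.5  23.6] 89.2 pca -92.4 mean [443.5 301.8  66.7]
Tbar 222 z [170.  173.7 177. ] [571.9 303.3] [90.3 18.4] 77.1 pca 77.2 mean [571.5 303.8 173.5]
Sbrush 131 z [60.7 64.  68.4] [443.  304.4] [106.9  28.2] 85.6 pca -92.3 mean [444.8 302.1  64.5]
Sbar 110 z [167.4 171.7 174.8] [571. 306.] [90.8 22.3] 77.9 pca -103.0 mean [572.7 303.5 171.4]
```

View pics/w8.png

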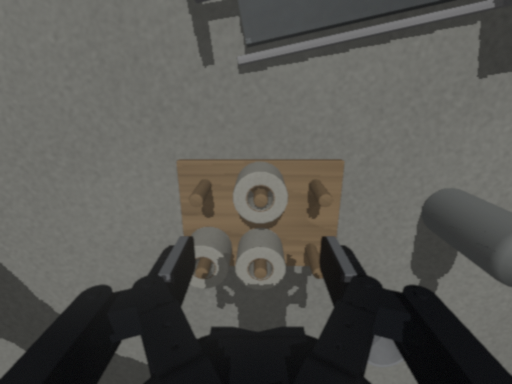

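The wrist view shows the first roll at (260,195) with its neighbour at (260,258). The free spindles are at (200,193) and (320,192), with clear room for the fingers along the rack's x. I'll descend on it.

>>> send_rows:
  series:
    - [72,[0.03,-0.26,-0.5],[0,0,0]]
    - [72,[0,0,-0.7],[0,0,0]]
    - [72,[0,0,-0.7],[0,0,0]]
    - [72,[0,0,-0.5],[0,0,0]]
    - [72,[0,0,0],[0,0,0]]
    - [72,[0,0,-0.3],[0,0,0]]
    - [72,[0,0,0],[0,0,0]]
    - [72,[0,0,0],[0,0,0]]

```text
clock: 21.15
eef_pos: [486.7, -236.7, 5.5]
tool_rot: [3.141, 0.0, 1.425]
force: [-0.4, 0.6, 0.2]
width: 72.0
gripper_force: 0.0
```

>>> send_rows:
  series:
    - [20,[0,0,0],[0,0,0]]
    - [20,[0,0,0],[0,0,0]]
    - [20,[0,0,0],[0,0,0]]
    - [20,[0,0,0],[0,0,0]]

```text
clock: 21.65
eef_pos: [486.6, -236.7, 6.1]
tool_rot: [3.14, -0.0, 1.424]
force: [-0.8, 0.6, 6.7]
width: 58.6
gripper_force: 63.8
```

>>> send_rows:
  series:
    - [20,[0,0,0.3],[0,0,0]]
    - [20,[0,0,0.5],[0,0,0]]
    - [20,[0,0,0.7],[0,0,0]]
    - [20,[0,0,0.3],[0,0,0]]
    - [20,[0.1,0.4,0],[0,0,1]]
    - [20,[0.2,0.6,0],[0,0,1]]
    - [20,[0.2,0.6,0],[0,0,0.2]]
    - [20,[0.2,0.6,0],[0,0,0]]

```text
clock: 22.65
eef_pos: [528.1, -101.5, 112.6]
tool_rot: [-3.141, -0.001, 1.62]
force: [0.7, -0.3, -1.1]
width: 58.3
gripper_force: 64.7
```

>>> send_rows:
  series:
    - [20,[0.2,0.6,0],[0,0,0]]
    - [20,[0.2,0.6,0],[0,0,0]]
    - [20,[0.2,0.6,0],[0,0,0]]
    - [20,[0,0.4,0],[0,0,0]]
    - [20,[0,0.3,0],[0,0,0]]
    - [20,[0,0,0],[0,0,0]]

```text
clock: 23.4
eef_pos: [563.6, 47.7, 112.5]
tool_rot: [-3.141, -0.001, 1.62]
force: [0.2, -0.0, -1.8]
width: 58.8
gripper_force: 64.7
```

```bash
python3 - <<'E'
from h import *
st()
T=snap('top','t9.png');S=snap('scene','s9.png');W=snap('wrist','w9.png')
for n,d in zip('TSW',(T,S,W)):
    fit(sel(d,600,745,-70,90,29,43),n+' stand'); fit(sel(d,420,475,-70,70,66,90),n+' handle')
    fit(sel(d,480,640,-80,0,5,14),n+' floorhalf'); fit(sel(d,450,760,-120,130,18,27),n+' walls')
    fit(sel(d,480,660,-40,130,105,150,0,70),n+' rolltop')
im=cv2.imread('pics/t9.png')[115:235,195:295]; im=cv2.resize(im,(400,480),interpolation=cv2.INTER_CUBIC); w=cv2.resize(cv2.imread('pics/w9.png'),(400,300)); w=np.vstack([w,np.zeros((180,400,3),np.uint8)]); cv2.imwrite('pics/c9.png',np.hstack([im,w]))
E
```

```text
{'clock': 23.4, 'eef_pos': [563.616, 47.744, 112.548], 'tool_rot': [-3.141, -0.001, 1.62], 'force': [0.234, -0.019, -1.815], 'width': 58.755, 'gripper_force': 64.663, 'qpos': [-0.362, 0.664, 0.358, 1.855, -0.349, 0.685, 0.249]}
T stand 335 z [32.8 36.4 40.3] [701.2 -21.5] [ 88.6 104.5] 25.1 pca -162.8 mean [690.9  -5.5  36.3]
T handle 155 z [75.1 78.5 82.9] [4.522e+02 1.000e-01] [14.1 87.4] 2.8 pca 93.4 mean [ 4.519e+02 -2.000e-01  7.880e+01]
T floorhalf 889 z [ 7.5 10.9 13.4] [559.6 -40.6] [ 76.7 158.1] 89.7 pca -178.5 mean [565.9 -39.3  10.7]
T walls 454 z [18.8 22.4 25.7] [614.3   5.3] [301.7 203.1] 3.2 pca -176.7 mean [612.4 -28.9  22.3]
T rolltop few 15
S stand 459 z [31.3 34.5 37.8] [686.4  13.6] [84.2 91.3] 36.1 pca -63.2 mean [687.   12.   34.5]
S handle 117 z [69.4 75.8 80.3] [452.4   0.9] [18.  88.9] 3.8 pca -87.1 mean [ 4.538e+02 -1.000e-01  7.540e+01]
S floorhalf 656 z [ 6.7  9.6 12.3] [561.4 -40. ] [157.2  79.8] 0.1 pca -1.3 mean [566.7 -36.3   9.6]
S walls 390 z [18.7 21.  24.9] [602.1   7.5] [302.5 201.1] 2.5 pca -0.2 mean [590.6  -6.3  21.4]
S rolltop 120 z [122.1 137.7 147.4] [563.3  34.4] [43.4 75. ] 71.0 pca 3.3 mean [574.2  27.2 136. ]
W stand 5837 z [34.3 35.3 36.1] [685.2  14.3] [89.6 88.4] 3.8 pca -40.8 mean [684.1  16.8  35.2]
W handle 2017 z [69.5 77.7 78.8] [451.2   2.5] [15.  89.4] 3.0 pca -85.9 mean [453.1   9.6  75.9]
W floorhalf 581 z [ 9.4 10.3 11.2] [559.8 -11.4] [160.4  26.7] 1.7 pca 1.3 mean [552.7  -8.5  10.4]
W walls 4319 z [20.  22.1 23.2] [604.5  20.1] [309.5 201.2] 0.3 pca -177.9 mean [612.4  51.3  21.9]
W rolltop 2609 z [126.8 140.3 148.3] [563.8  50.9] [71.6 45.4] 34.4 pca -87.4 mean [564.   53.9 138.8]
```

View pics/c9.png

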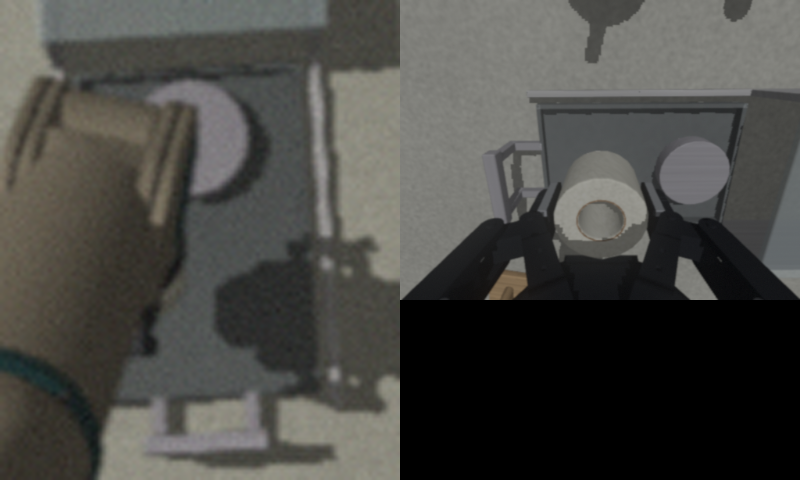

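The composite shows the held roll at (600,215) in the wrist view, over the tray bay with the stand at (695,170). The tray floor is at about (615,9.5) and the bay centre at about (565,7). Lowering the first roll.

>>> send_rows:
  series:
    - [20,[0,0.12,-0.5],[0,0,0]]
    - [20,[0,0,-0.5],[0,0,0]]
    - [20,[0,0,-0.5],[0,0,0]]
    - [20,[0,0,-0.2],[0,0,0]]
    - [20,[0,0,0],[0,0,0]]
    - [20,[0,0,-0.07],[0,0,0]]
    - [20,[0,0,0],[0,0,0]]

```text
clock: 24.42
eef_pos: [564.8, 52.7, 7.4]
tool_rot: [3.14, -0.0, 1.616]
force: [-0.3, -0.9, -1.1]
width: 58.6
gripper_force: 64.7
```

```bash
python3 - <<'E'
from rolls import *
st(); W=snap('wrist'); S=snap('scene')
p=sel(W,525,605,0,95,45,80,0,90); print(np.percentile(p[:,2],[50,80,90,95,98]).round(1)); circ(W,(563,50),66,'W'); circ(S,(563,50),64,'S')
E
```

```text
{'clock': 24.425, 'eef_pos': [564.816, 52.667, 7.367], 'tool_rot': [3.14, -0.0, 1.616], 'force': [-0.317, -0.876, -1.111], 'width': 58.643, 'gripper_force': 64.693, 'qpos': [-0.307, 0.824, 0.26, 1.9, -0.429, 0.471, 0.304]}
[63.1 63.9 65.3 71.5 75.7]
W 9672 mid z 63.3 mean [564.7  53.6] rect [568.5  51.8] [68.1 60.4] circ [563.6  56.7] 37.5
S 136 mid z 62.2 mean [563.2  42.5] rect [563.9  44.5] [70.1 52.7] circ [564.   47.3] 35.5
```

>>> send_rows:
  series:
    - [20,[0,0,-0.05],[0,0,0]]
    - [20,[0,0,0],[0,0,0]]
    - [20,[0,0,0],[0,0,0]]

```text
clock: 24.9
eef_pos: [564.9, 52.8, 4.2]
tool_rot: [3.14, -0.0, 1.617]
force: [0.5, 0.1, 4.7]
width: 59.1
gripper_force: 65.1
```

>>> send_rows:
  series:
    - [70,[0,0,0.02],[0,0,0]]
    - [70,[0,0,0],[0,0,0]]
    - [70,[0,0,0],[0,0,0]]
    - [70,[0,0,0.3],[0,0,0]]
    - [70,[0,0,0.8],[0,0,0]]
    - [70,[0,0,1],[0,0,0]]
    - [70,[0,-0.2,0.4],[0,0,-1]]
    - [70,[-0.15,-0.6,0],[0,0,-1]]

```text
clock: 25.9
eef_pos: [557.8, 6.4, 158.5]
tool_rot: [3.135, -0.003, 1.443]
force: [0.1, -0.2, -0.1]
width: 70.2
gripper_force: 0.0
```

>>> send_rows:
  series:
    - [70,[-0.15,-0.6,0],[0,0,-1]]
    - [70,[-0.15,-0.6,0],[0,0,-1]]
    - [70,[-0.15,-0.6,0],[0,0,-1]]
    - [70,[-0.15,-0.6,0],[0,0,-1]]
    - [70,[-0.15,-0.6,0],[0,0,-1]]
    - [70,[-0.2,-0.6,0],[0,0,-1]]
    - [70,[-0.2,-0.6,0],[0,0,-1]]
    - [70,[-0.2,-0.6,0],[0,0,-1]]

```text
clock: 26.9
eef_pos: [474.0, -284.4, 156.1]
tool_rot: [3.141, -0.001, 0.741]
force: [1.1, -0.2, -0.3]
width: 70.0
gripper_force: 0.0
```

>>> send_rows:
  series:
    - [70,[0,-0.6,0],[0,0,-1]]
    - [70,[0,-0.6,0],[0,0,-1]]
    - [70,[0,0,0],[0,0,-1]]
    - [70,[0,0,0],[0,0,-1]]
    - [70,[0,0,0],[0,0,-1]]
    - [70,[0,0,0],[0,0,-1]]
    - [70,[0,0,0],[0,0,-1]]
    - [70,[0,0,0],[0,0,-1]]

```text
clock: 27.9
eef_pos: [474.5, -355.1, 156.1]
tool_rot: [-3.141, -0.001, 0.043]
force: [-0.0, -0.2, -0.1]
width: 70.0
gripper_force: 0.0
```

>>> send_rows:
  series:
    - [70,[0,0,0],[0,0,-1]]
    - [70,[0,0,0],[0,0,-1]]
    - [70,[0,0,0],[0,0,-0.3]]
    - [70,[0,0,0],[0,0,0]]

```text
clock: 28.4
eef_pos: [474.4, -355.2, 155.4]
tool_rot: [-3.141, -0.001, -0.154]
force: [-1.0, 0.3, 0.2]
width: 70.4
gripper_force: 0.0
```

```bash
python3 - <<'E'
from rolls import *
st()
T=snap('top','t10.png');S=snap('scene','s10.png');W=snap('wrist','w10.png')
for c in((472.5,-329),(405.5,-318.5)):
    for n,d in zip('TSW',(T,S,W)): circ(d,c,62,n+str(c))
for n,d in zip('TS',(T,S)): circ(d,(564,50),60,n+' r1 tray')
for n,d in zip('TS',(T,S)): fit(sel(d,400,480,200,400,58,75,60),n+'brush'); fit(sel(d,500,640,230,400,155,190,60),n+'bar')
E
```

```text
{'clock': 28.4, 'eef_pos': [474.421, -355.231, 155.427], 'tool_rot': [-3.141, -0.001, -0.154], 'force': [-0.999, 0.281, 0.24], 'width': 70.407, 'gripper_force': 0.0, 'qpos': [0.104, 0.762, 0.847, 1.755, -0.69, 0.95, -0.487]}
T(472.5, -329) few 0
S(472.5, -329) 231 mid z 61.3 mean [ 473.9 -329.1] rect [ 472.9 -328.2] [58.7 58.6] circ [ 469.  -327.1] 35.0
W(472.5, -329) 2176 mid z 61.9 mean [ 473.1 -329.2] rect [ 471.8 -328.8] [58.7 58.7] circ [ 471.6 -328.4] 29.9
T(405.5, -318.5) few 0
S(405.5, -318.5) 216 mid z 61.5 mean [ 408.5 -317.8] rect [ 406.9 -316.7] [58.7 57.9] circ [ 406.3 -316.8] 30.3
W(405.5, -318.5) 1876 mid z 61.8 mean [ 407.7 -317.9] rect [ 405.2 -316.9] [60.  59.4] circ [ 409.8 -319.4] 35.1
T r1 tray 236 mid z 61.3 mean [565.7  46.3] rect [566.6  46. ] [59.1 56.6] circ [566.4  46.9] 29.8
S r1 tray 173 mid z 58.5 mean [567.7  47.8] rect [567.1  49.8] [55.4 59.3] circ [566.5  48.4] 31.5
Tbrush 291 z [62.5 66.7 70.6] [443.6 302.5] [104.4  23.5] 89.0 pca -92.6 mean [443.5 302.   66.5]
Tbar 220 z [170.  173.9 176.9] [572.  304.5] [93.5 18.1] 77.1 pca 77.5 mean [571.5 303.8 173.6]
Sbrush 129 z [61.1 65.  68.4] [443.7 303.6] [106.   26.1] 89.3 pca -91.3 mean [445.  299.7  64.8]
Sbar 110 z [167.  171.8 175.1] [572.7 304.7] [92.5 22.1] 79.8 pca -102.9 mean [572.7 303.5 171.5]
```

Roll r1 stands upright in the tray at (566,47). Next is r2 at (471.8,-328.5).

>>> send_rows:
  series:
    - [70,[-0.04,0.45,-0.3],[0,0,0]]
    - [70,[0,0,-0.7],[0,0,0]]
    - [70,[0,0,-0.7],[0,0,0]]
    - [70,[0,0,-0.5],[0,0,0]]
    - [70,[0,0,0],[0,0,0]]
    - [70,[0,0,-0.3],[0,0,0]]
    - [70,[0,0,0],[0,0,0]]
    - [70,[0,0,0],[0,0,0]]

```text
clock: 29.55
eef_pos: [472.3, -328.7, 5.5]
tool_rot: [3.141, -0.001, -0.155]
force: [0.7, -0.8, 0.5]
width: 69.9
gripper_force: 0.0
```

>>> send_rows:
  series:
    - [20,[0,0,0],[0,0,0]]
    - [20,[0,0,0],[0,0,0]]
    - [20,[0,0,0],[0,0,0]]
    - [20,[0,0,0],[0,0,0]]

```text
clock: 30.05
eef_pos: [472.4, -328.8, 6.2]
tool_rot: [3.141, -0.002, -0.155]
force: [-0.5, 1.6, 5.7]
width: 58.8
gripper_force: 64.2
```

>>> send_rows:
  series:
    - [20,[0,0,0.3],[0,0,0]]
    - [20,[0,0,0.5],[0,0,0]]
    - [20,[0,0,0.7],[0,0,0]]
    - [20,[0,0,0.3],[0,0,0]]
    - [20,[0.1,0.4,0],[0,0,1]]
    - [20,[0.3,0.6,0],[0,0,1]]
    - [20,[0.3,0.6,0],[0,0,0.35]]
    - [20,[0.3,0.6,0],[0,0,0]]

```text
clock: 31.05
eef_pos: [532.2, -194.9, 113.0]
tool_rot: [-3.141, -0.0, 0.05]
force: [0.8, -0.1, -1.5]
width: 58.6
gripper_force: 64.6
```

>>> send_rows:
  series:
    - [20,[0.3,0.6,0],[0,0,0]]
    - [20,[0.3,0.6,0],[0,0,0]]
    - [20,[0.3,0.6,0],[0,0,0]]
    - [20,[0.27,0.5,0],[0,0,0]]
    - [20,[0,0.4,0],[0,0,0]]
    - [20,[0,0,0],[0,0,0]]
    - [20,[0,0,0],[0,0,0]]

```text
clock: 31.92
eef_pos: [601.8, -35.6, 113.1]
tool_rot: [3.14, 0.0, 0.049]
force: [0.1, -0.1, -0.7]
width: 58.2
gripper_force: 64.6
```

>>> send_rows:
  series:
    - [20,[0,0,-0.5],[0,0,0]]
    - [20,[0,0,-0.5],[0,0,0]]
    - [20,[0,0,-0.5],[0,0,0]]
    - [20,[0,0,-0.2],[0,0,0]]
    - [20,[0,0,0],[0,0,0]]
    - [20,[0,0,-0.07],[0,0,0]]
    - [20,[0,0,-0.04],[0,0,0]]
    - [20,[0,0,0],[0,0,0]]

```text
clock: 32.92
eef_pos: [602.3, -34.2, 4.6]
tool_rot: [-3.141, -0.001, 0.05]
force: [0.1, -0.2, -1.7]
width: 58.5
gripper_force: 64.6
```

```bash
python3 - <<'E'
from rolls import *
st(); W=snap('wrist','w11.png'); S=snap('scene','s11.png')
circ(W,(602,-36),63,'W'); circ(S,(602,-36),62,'S'); circ(S,(566,48),60,'S r1'); circ(W,(566,48),60,'W r1')
E
```

```text
{'clock': 32.925, 'eef_pos': [602.324, -34.244, 4.644], 'tool_rot': [-3.141, -0.001, 0.05], 'force': [0.101, -0.241, -1.684], 'width': 58.476, 'gripper_force': 64.629, 'qpos': [-0.379, 0.958, 0.667, 1.805, -0.89, 0.71, -0.721]}
W 9706 mid z 60.4 mean [604.8 -34.7] rect [602.7 -32. ] [66.2 59.7] circ [608.1 -36. ] 37.1
S 110 mid z 59.6 mean [614.  -31.3] rect [608.1 -36. ] [46.5 64.2] circ [606.4 -36.2] 35.5
S r1 few 6
W r1 2938 mid z 59.8 mean [577.6  54.1] rect [569.7  47.1] [60.1 50.4] circ [565.7  49.2] 30.2
```

View pics/w11.png

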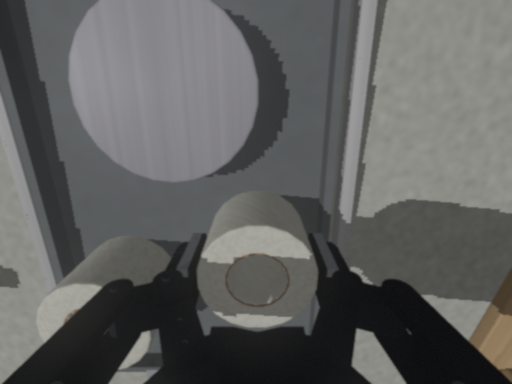

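The wrist view shows r2 at (257,280) on the floor between the wall and r1, with r1 at (100,300), clear of the stand. I'll release it and go to r3.

>>> send_rows:
  series:
    - [20,[0,0,-0.02],[0,0,0]]
    - [20,[0,0,0],[0,0,0]]
    - [70,[0,0,0],[0,0,0]]
    - [70,[0,0,0],[0,0,0]]
    - [70,[0,0,0],[0,0,0]]
    - [70,[0,0,0.3],[0,0,0]]
    - [70,[0,0,0.9],[0,0,0]]
    - [70,[0,0,1],[0,0,0]]

```text
clock: 34.02
eef_pos: [601.6, -34.5, 137.1]
tool_rot: [3.141, 0.001, 0.049]
force: [2.6, -1.0, 1.0]
width: 69.8
gripper_force: 0.0
```

>>> send_rows:
  series:
    - [70,[-0.3,-0.5,0.3],[0,0,-1]]
    - [70,[-0.4,-0.6,0],[0,0,-1]]
    - [70,[-0.4,-0.6,0],[0,0,-0.35]]
    - [70,[-0.4,-0.6,0],[0,0,0]]
    - [70,[-0.4,-0.6,0],[0,0,0]]
    - [70,[-0.4,-0.6,0],[0,0,0]]
    - [70,[-0.4,-0.6,0],[0,0,0]]
    - [70,[-0.4,-0.6,0],[0,0,0]]

```text
clock: 35.02
eef_pos: [415.3, -317.7, 154.3]
tool_rot: [3.141, -0.001, -0.156]
force: [0.5, 0.6, 0.2]
width: 69.7
gripper_force: 0.0
```

>>> send_rows:
  series:
    - [70,[-0.1,0,0],[0,0,0]]
    - [70,[0,0,0],[0,0,0]]

```text
clock: 35.28
eef_pos: [410.0, -315.9, 153.7]
tool_rot: [-3.141, -0.001, -0.156]
force: [-0.3, 0.1, -0.2]
width: 69.5
gripper_force: 0.0
```

```bash
python3 - <<'E'
from rolls import *
st()
T=snap('top','t12.png');S=snap('scene','s12.png');W=snap('wrist','w12.png')
for n,d in zip('TSW',(T,S,W)): circ(d,(405.5,-318.5),62,n)
for n,d in zip('TS',(T,S)): circ(d,(566,48),60,n+' r1'); circ(d,(602,-35),60,n+' r2')
for n,d in zip('TS',(T,S)): fit(sel(d,400,480,200,400,58,75,60),n+'brush'); fit(sel(d,500,640,230,400,155,190,60),n+'bar')
E
```

```text
{'clock': 35.275, 'eef_pos': [410.004, -315.948, 153.71], 'tool_rot': [-3.141, -0.001, -0.156], 'force': [-0.297, 0.098, -0.189], 'width': 69.462, 'gripper_force': 0.0, 'qpos': [0.062, 0.67, 0.859, 1.959, -0.69, 0.834, -0.421]}
T few 0
S 217 mid z 61.0 mean [ 407.8 -317.4] rect [ 406.4 -316.5] [58.2 59.1] circ [ 406.1 -316.2] 31.2
W 2198 mid z 62.0 mean [ 406.3 -317.3] rect [ 404.8 -316.8] [58.3 59.2] circ [ 404.7 -316.9] 30.0
T r1 233 mid z 61.1 mean [565.9  45.9] rect [566.6  46. ] [56.8 58.9] circ [566.6  46.9] 30.0
T r2 239 mid z 61.0 mean [602.6 -37.7] rect [603.1 -37.4] [56.6 58.2] circ [602.5 -37.4] 30.0
S r1 174 mid z 59.0 mean [568.5  47.2] rect [567.7  48.8] [55.5 60. ] circ [567.7  49.5] 31.3
S r2 192 mid z 59.1 mean [603.8 -36.4] rect [604.2 -35.2] [58.  59.2] circ [603.3 -34.5] 31.7
Tbrush 296 z [62.7 66.3 70. ] [443.4 302.5] [104.9  23.8] 89.5 pca -92.6 mean [443.5 302.1  66.3]
Tbar 221 z [170.2 173.6 177. ] [572.1 303.9] [91.5 17.9] 77.7 pca 77.3 mean [571.5 303.6 173.5]
Sbrush 130 z [60.6 65.  68.7] [444.6 303.7] [104.4  25.9] 86.2 pca -92.2 mean [445.1 301.3  64.9]
Sbar 110 z [167.8 171.6 175.2] [572.9 307.9] [94.  20.8] 77.6 pca -102.6 mean [572.7 303.5 171.4]
```

>>> send_rows:
  series:
    - [70,[-0.08,-0.02,-0.3],[0,0,0]]
    - [70,[0,0,-0.7],[0,0,0]]
    - [70,[0,0,-0.7],[0,0,0]]
    - [70,[0,0,-0.5],[0,0,0]]
    - [70,[0,0,0],[0,0,0]]
    - [70,[0,0,-0.27],[0,0,0]]
    - [70,[0,0,0],[0,0,0]]
    - [70,[0,0,0],[0,0,0]]

```text
clock: 36.42
eef_pos: [405.7, -317.8, 5.5]
tool_rot: [3.141, -0.001, -0.155]
force: [0.3, 0.4, -0.7]
width: 70.1
gripper_force: 0.0
```

>>> send_rows:
  series:
    - [20,[0,0,0],[0,0,0]]
    - [20,[0,0,0],[0,0,0]]
    - [20,[0,0,0],[0,0,0]]
    - [20,[0,0,0],[0,0,0]]

```text
clock: 36.92
eef_pos: [405.7, -317.7, 6.1]
tool_rot: [3.142, -0.002, -0.155]
force: [-1.1, 1.9, 7.4]
width: 58.7
gripper_force: 63.6
```

>>> send_rows:
  series:
    - [20,[0,0,0.3],[0,0,0]]
    - [20,[0,0,0.5],[0,0,0]]
    - [20,[0,0,0.7],[0,0,0]]
    - [20,[0,0,0.3],[0,0,0]]
    - [20,[0.1,0.4,0],[0,0,1]]
    - [20,[0.3,0.6,0],[0,0,1]]
    - [20,[0.3,0.6,0],[0,0,0.35]]
    - [20,[0.3,0.6,0],[0,0,0]]

```text
clock: 37.92
eef_pos: [465.6, -184.1, 112.6]
tool_rot: [-3.141, 0.0, 0.05]
force: [0.6, -0.5, -1.3]
width: 59.1
gripper_force: 64.7
```

>>> send_rows:
  series:
    - [20,[0.3,0.6,0],[0,0,0]]
    - [20,[0.3,0.6,0],[0,0,0]]
    - [20,[0.3,0.6,0],[0,0,0]]
    - [20,[0.15,0.4,0],[0,0,0]]
    - [20,[0,0.25,0],[0,0,0]]
    - [20,[0,0,0],[0,0,0]]
    - [20,[0,0,0],[0,0,0]]

```text
clock: 38.8
eef_pos: [527.7, -40.0, 113.0]
tool_rot: [3.141, 0.0, 0.048]
force: [0.4, -0.1, -2.1]
width: 59.1
gripper_force: 64.7
```

```bash
python3 - <<'E'
from rolls import *
st()
T=snap('top','t13.png');S=snap('scene','s13.png')
for n,d in zip('TS',(T,S)): circ(d,(566,48),60,n+' r1'); circ(d,(602,-35),60,n+' r2')
for n,d in zip('TS',(T,S)): fit(sel(d,400,480,200,400,58,75,60),n+'brush'); fit(sel(d,500,640,230,400,155,190,60),n+'bar')
W=snap('wrist','w13.png'); p=sel(W,490,560,-85,0,150,190,0,90); print(len(p),np.percentile(p[:,2],[50,90,98]).round(1))
E
```

```text
{'clock': 38.8, 'eef_pos': [527.742, -40.023, 113.033], 'tool_rot': [3.141, 0.0, 0.048], 'force': [0.402, -0.11, -2.13], 'width': 59.097, 'gripper_force': 64.748, 'qpos': [-0.475, 0.738, 0.801, 1.962, -0.762, 0.774, -0.747]}
T r1 few 0
T r2 few 0
S r1 172 mid z 59.3 mean [568.1  47.7] rect [567.8  48.9] [55.3 58.3] circ [567.3  49.6] 30.6
S r2 195 mid z 58.6 mean [603.8 -36.4] rect [604.2 -34.8] [58.4 59.2] circ [604.2 -33.4] 32.2
Tbrush 106 z [62.8 66.9 70.4] [445.  328.8] [52.4 20.6] 89.8 pca -77.5 mean [446.4 334.2  66.6]
Tbar 221 z [169.6 173.9 176.8] [572.3 304. ] [92.6 18.2] 77.9 pca 77.3 mean [571.6 304.  173.5]
Sbrush 134 z [60.7 64.8 68.2] [445.1 304.5] [107.7  26.5] 89.3 pca -91.3 mean [445.3 301.1  64.7]
Sbar 110 z [167.2 171.2 175. ] [570.5 304.8] [89.3 23.5] 81.0 pca -103.0 mean [572.5 303.8 171.1]
13539 [168.8 176.5 187.6]
```

>>> send_rows:
  series:
    - [20,[0.02,0,-0.5],[0,0,0]]
    - [20,[0,0,-0.5],[0,0,0]]
    - [20,[0,0,-0.5],[0,0,0]]
    - [20,[0,0,-0.2],[0,0,0]]
    - [20,[0,0,0],[0,0,0]]
    - [20,[0,0,-0.07],[0,0,0]]
    - [20,[0,0,-0.05],[0,0,0]]
    - [20,[0,0,0],[0,0,0]]

```text
clock: 39.95
eef_pos: [530.0, -38.6, 4.2]
tool_rot: [3.141, -0.001, 0.05]
force: [0.3, 0.5, -0.5]
width: 58.9
gripper_force: 64.9
```

>>> send_rows:
  series:
    - [20,[0,0,0],[0,0,0]]

```text
clock: 40.08
eef_pos: [530.0, -38.6, 4.2]
tool_rot: [3.141, -0.001, 0.05]
force: [0.7, 0.7, 2.2]
width: 59.2
gripper_force: 64.9
```

>>> send_rows:
  series:
    - [70,[0,0,0],[0,0,0]]
    - [70,[0,0,0],[0,0,0]]
    - [70,[0,0,0],[0,0,0]]
    - [70,[0,0,0.3],[0,0,0]]
    - [70,[0,0,0.9],[0,0,0]]
    - [70,[0,0,1],[0,0,0]]
    - [0,[-0.4,0.1,0],[0,0,0]]
    - [0,[-0.5,0.2,0],[0,0,0]]

```text
clock: 41.08
eef_pos: [475.8, -20.9, 137.6]
tool_rot: [3.141, -0.003, 0.049]
force: [-0.1, -0.1, 0.3]
width: 34.3
gripper_force: 0.0
```

>>> send_rows:
  series:
    - [0,[-0.5,0.2,0],[0,0,0]]
    - [0,[-0.5,0.15,0],[0,0,0]]
    - [0,[0,0,0],[0,0,0]]
    - [0,[0,0,0],[0,0,0]]
    - [0,[0,0,0],[0,0,0]]

```text
clock: 41.7
eef_pos: [416.7, 0.0, 136.1]
tool_rot: [3.141, -0.002, 0.05]
force: [0.1, -0.9, 0.2]
width: 0.1
gripper_force: 0.0
```

```bash
python3 - <<'E'
from rolls import *
st()
T=snap('top','t14.png');S=snap('scene','s14.png');W=snap('wrist','w14.png')
for n,d in zip('TSW',(T,S,W)):
    fit(sel(d,435,475,-70,70,66,90),n+' handle'); circ(d,(566,48),60,n+' r1'); circ(d,(602,-35),60,n+' r2'); circ(d,(530,-39),60,n+' r3')
for n,d in zip('TS',(T,S)): fit(sel(d,400,480,200,400,58,75,60),n+'brush'); fit(sel(d,500,640,230,400,155,190,60),n+'bar')
E
```

```text
{'clock': 41.7, 'eef_pos': [416.716, 0.015, 136.08], 'tool_rot': [3.141, -0.002, 0.05], 'force': [0.091, -0.911, 0.199], 'width': 0.063, 'gripper_force': 0.0, 'qpos': [-0.646, 0.576, 0.857, 2.23, -0.749, 0.649, -0.762]}
T handle few 0
T r1 232 mid z 60.7 mean [566.   46.4] rect [565.7  46.9] [58.1 56.9] circ [566.5  46.5] 29.8
T r2 233 mid z 61.3 mean [602.5 -37.2] rect [603.3 -37.4] [56.7 58.3] circ [603.3 -36.9] 30.1
T r3 231 mid z 61.2 mean [529.7 -41.3] rect [529.9 -40.9] [58.5 57.5] circ [530.  -41.1] 29.8
S handle 110 z [68.9 75.8 79.3] [452.3   1.6] [17.3 94.9] 3.8 pca -86.9 mean [454.1  -1.7  75. ]
S r1 172 mid z 59.0 mean [568.6  47.5] rect [566.7  50.3] [55.4 60.5] circ [567.2  49.7] 31.2
S r2 186 mid z 58.8 mean [603.3 -36.7] rect [601.2 -35.2] [56.7 59.8] circ [601.7 -34.2] 31.0
S r3 180 mid z 58.8 mean [530.8 -40.7] rect [529.  -39.3] [54.4 60.2] circ [530.2 -38.6] 31.8
W handle 1882 z [74.8 77.9 78.8] [451.4   1. ] [13.8 90. ] 2.6 pca -87.1 mean [452.1   1.1  77.3]
W r1 2345 mid z 59.9 mean [552.1  47.6] rect [552.5  48.7] [58.9 34.5] circ [564.1  48.7] 29.7
W r2 129 mid z 55.6 mean [572.4 -35.9] rect [572.9 -36.3] [ 3.6 26.9] circ [574.7 -36.2] 13.4
W r3 3634 mid z 60.1 mean [529.2 -39. ] rect [528.2 -39.1] [58.9 59. ] circ [528.4 -39.3] 29.9
Tbrush 124 z [62.3 66.8 70.6] [404.4 330.6] [101.2   8.8] 89.7 pca -89.3 mean [405.  334.5  66.5]
Tbar 221 z [170.3 173.5 176.8] [572.2 304.2] [91.7 17.9] 77.3 pca 77.3 mean [571.5 303.7 173.3]
Sbrush 61 z [59.7 64.1 68. ] [406.9 331.1] [94.7 12.4] 89.6 pca -90.2 mean [406.3 330.4  64.1]
Sbar 110 z [168.3 171.5 174.4] [572.3 305.5] [94.1 20.7] 80.1 pca -102.8 mean [572.7 303.6 171.4]
```

View pics/w14.png

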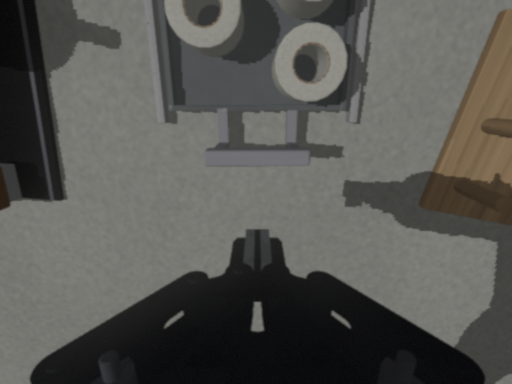

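The wrist view shows three rolls standing in the tray and the handle at (257,157). The brush has been knocked, and now shows at the left edge near (5,185). I'll mend that first, so I'm locating it.

```bash
python3 - <<'E'
from h import *
for n in('t14.png','s14.png','w14.png'):
    d=dict(np.load('pics/%s.npz'%n))
    fit(sel(d,320,500,200,440,58,76,60),n+' ridge'); fit(sel(d,320,500,200,440,25,80,100),n+' brush')
im=cv2.imread('pics/t14.png')[160:270,95:195]; s=cv2.imread('pics/s14.png')[95:195,230:360]
cv2.imwrite('pics/c14.png',np.hstack([cv2.resize(im,(390,429)),cv2.resize(s,(400,429))]))
E
```

```text
t14.png ridge 284 z [62.7 66.4 70.1] [398.6 330.6] [101.3  20.4] 89.7 pca -90.4 mean [398.6 330.8  66.4]
t14.png brush 705 z [38.4 44.2 68.2] [397.8 331.9] [130.3  47.1] 89.5 pca -90.7 mean [398.6 328.   51.4]
s14.png ridge 127 z [60.9 64.7 68. ] [399.7 335.9] [ 28.  107.1] 1.8 pca -89.9 mean [399.7 330.8  64.5]
s14.png brush 319 z [35.8 47.6 66.3] [402.9 331.6] [132.2  49.3] 83.6 pca -95.3 mean [404.6 322.7  50.3]
w14.png ridge few 0
w14.png brush 208 z [28.1 31.  35.3] [395.7 269.8] [ 3.3 41.3] 89.5 pca 179.5 mean [390.2 269.6  31.4]
```

View pics/c14.png

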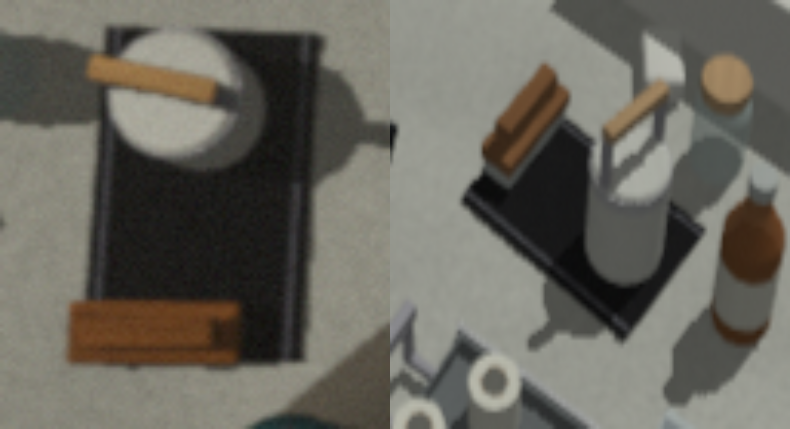

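The brush sits flat but hangs off the mat, centred at (398.6,331). I'll regrasp it along x and put it back.

>>> send_rows:
  series:
    - [55,[0.1,0.6,0.2],[0,0,1]]
    - [55,[0,0.6,0],[0,0,1]]
    - [55,[0,0.6,0],[0,0,1]]
    - [55,[0,0.6,0],[0,0,1]]
    - [55,[0,0.6,0],[0,0,1]]
    - [55,[0,0.6,0],[0,0,1]]
    - [55,[-0.1,0.6,0],[0,0,1]]
    - [55,[-0.1,0.6,0],[0,0,1]]

```text
clock: 42.85
eef_pos: [409.6, 289.5, 147.6]
tool_rot: [3.141, 0.0, 0.751]
force: [0.6, 0.1, -0.4]
width: 55.4
gripper_force: 0.0
```

>>> send_rows:
  series:
    - [55,[-0.1,0.4,0],[0,0,1]]
    - [55,[-0.1,0.3,0],[0,0,1]]
    - [55,[0,0,0],[0,0,1]]
    - [55,[0,0,0],[0,0,1]]
    - [55,[0,0,0],[0,0,1]]
    - [55,[0,0,0],[0,0,1]]
    - [55,[0,0,0],[0,0,1]]
    - [55,[0,0,0],[0,0,1]]

```text
clock: 43.85
eef_pos: [397.7, 329.6, 147.7]
tool_rot: [3.141, 0.001, 1.45]
force: [0.5, 0.4, -0.5]
width: 55.2
gripper_force: 0.0
```

>>> send_rows:
  series:
    - [55,[0,0,0],[0,0,1]]
    - [55,[0,0,0],[0,0,0.4]]
    - [55,[0,0,0],[0,0,0]]

```text
clock: 44.22
eef_pos: [397.6, 330.1, 147.8]
tool_rot: [-3.142, 0.0, 1.568]
force: [-0.7, -0.2, 0.7]
width: 55.0
gripper_force: 0.0
```

```bash
python3 - <<'E'
from h import *
st()
for n in('wrist','scene'):
    d=snap(n,n+'15.png'); fit(sel(d,330,470,230,430,58,76,60),n+' ridge'); fit(sel(d,330,470,230,430,27,76,90),n+' brush')
E
```

```text
{'clock': 44.225, 'eef_pos': [397.645, 330.052, 147.762], 'tool_rot': [-3.142, 0.0, 1.568], 'force': [-0.666, -0.164, 0.67], 'width': 55.005, 'gripper_force': 0.0, 'qpos': [-1.082, 0.575, 0.502, 1.961, -0.414, 0.707, -0.331]}
wrist ridge 2509 z [64.4 65.9 66.9] [396.9 335.7] [103.  24.] 89.1 pca -90.6 mean [396.9 339.7  65.7]
wrist brush 5192 z [39.4 41.5 66.6] [397.5 335.3] [128.3  47. ] 89.5 pca -90.4 mean [397.4 344.   52.5]
scene ridge 129 z [60.2 64.3 68.1] [398.2 334.2] [ 26.8 109. ] 1.5 pca -89.8 mean [399.6 330.4  64.1]
scene brush 326 z [36.3 48.7 66.5] [401.1 332.2] [129.8  46.9] 86.6 pca -95.4 mean [404.6 322.6  50.5]
```

Brush at (397,333). Descend 122 mm and grasp.

>>> send_rows:
  series:
    - [55,[0,0.05,-0.7],[0,0,0]]
    - [55,[0,0,-0.7],[0,0,0]]
    - [55,[0,0,-0.4],[0,0,0]]
    - [55,[0,0,-0.23],[0,0,0]]
    - [55,[0,0,0],[0,0,0]]
    - [55,[0,0,0],[0,0,0]]
    - [0,[0,0,0],[0,0,0]]
    - [0,[0,0,0],[0,0,0]]

```text
clock: 45.32
eef_pos: [397.7, 333.9, 26.7]
tool_rot: [3.141, -0.001, 1.569]
force: [-0.3, -1.1, 6.5]
width: 22.7
gripper_force: 59.0
```

>>> send_rows:
  series:
    - [0,[0,0,0],[0,0,0]]
    - [0,[0,0,0],[0,0,0]]
    - [0,[0,0,0],[0,0,0]]
    - [0,[0,0,0],[0,0,0]]

```text
clock: 45.82
eef_pos: [397.8, 333.9, 26.7]
tool_rot: [3.141, -0.001, 1.569]
force: [-1.3, -0.5, 5.8]
width: 22.9
gripper_force: 59.0
```

>>> send_rows:
  series:
    - [0,[0,0,0.3],[0,0,0]]
    - [0,[0,0,0.3],[0,0,0]]
    - [0,[0.3,-0.2,0],[0,0,-0.3]]
    - [0,[0.37,-0.25,0],[0,0,0]]
    - [0,[0,0,0],[0,0,0]]
    - [0,[0,0,-0.3],[0,0,0]]
    - [0,[0,0,-0.2],[0,0,0]]
    - [0,[0,0,0],[0,0,0]]

```text
clock: 46.82
eef_pos: [436.4, 306.3, 31.0]
tool_rot: [-3.139, 0.001, 1.543]
force: [-0.4, -0.5, -1.1]
width: 22.6
gripper_force: 59.3
```

>>> send_rows:
  series:
    - [0,[0,0,-0.08],[0,0,0]]
    - [0,[0,0,0],[0,0,0]]
    - [0,[0,0,0],[0,0,0]]

```text
clock: 47.2
eef_pos: [437.8, 306.5, 27.3]
tool_rot: [3.141, -0.0, 1.542]
force: [0.2, 1.1, -1.5]
width: 22.7
gripper_force: 59.3
```

Lower another 2 mm and release, then go back to in front of the handle.

>>> send_rows:
  series:
    - [0,[0,0,-0.03],[0,0,0]]
    - [0,[0,0,0],[0,0,0]]
    - [45,[0,0,0],[0,0,0]]
    - [45,[0,0,0],[0,0,0]]
    - [45,[0,0,0.3],[0,0,0]]
    - [45,[0,0,0.8],[0,0,0]]
    - [45,[0,0,0.8],[0,0,0]]
    - [0,[0,-0.3,0],[0,0,-1]]

```text
clock: 48.2
eef_pos: [440.0, 290.8, 142.4]
tool_rot: [3.136, -0.006, 1.455]
force: [1.0, -0.8, -0.2]
width: 27.9
gripper_force: 0.0
```

>>> send_rows:
  series:
    - [0,[0,-0.6,0],[0,0,-1]]
    - [0,[0,-0.6,0],[0,0,-1]]
    - [0,[0,-0.6,0],[0,0,-1]]
    - [0,[0,-0.6,0],[0,0,-1]]
    - [0,[0,-0.6,0],[0,0,-1]]
    - [0,[0,-0.6,0],[0,0,-1]]
    - [0,[-0.1,-0.6,0],[0,0,-1]]
    - [0,[-0.1,-0.6,0],[0,0,-1]]

```text
clock: 49.2
eef_pos: [424.5, -1.2, 138.6]
tool_rot: [-3.141, 0.002, 0.752]
force: [0.7, -0.5, 0.5]
width: -0.1
gripper_force: 0.0
```

>>> send_rows:
  series:
    - [0,[-0.1,0,0],[0,0,-1]]
    - [0,[-0.1,0,0],[0,0,-1]]
    - [0,[0,0,0],[0,0,-1]]
    - [0,[0,0,0],[0,0,-1]]
    - [0,[0,0,0],[0,0,-1]]
    - [0,[0,0,0],[0,0,-1]]
    - [0,[0,0,0],[0,0,-1]]
    - [0,[0,0,0],[0,0,-1]]

```text
clock: 50.2
eef_pos: [412.7, 0.0, 138.6]
tool_rot: [3.141, 0.002, 0.054]
force: [-0.5, 0.4, -0.2]
width: 0.1
gripper_force: 0.0
```

```bash
cat > chk.py <<'E'
from rolls import *
st()
for n in('top','scene'):
    d=snap(n,n+'chk.png'); fit(sel(d,320,500,200,440,58,76,60),n+'brush'); fit(sel(d,320,500,200,440,25,80,100),n+'brush all'); fit(sel(d,500,640,230,400,155,190,60),n+'bar'); fit(sel(d,435,475,-70,70,66,90),n+' handle')
E
python3 chk.py
```

```text
{'clock': 50.2, 'eef_pos': [412.666, 0.036, 138.593], 'tool_rot': [3.141, 0.002, 0.054], 'force': [-0.501, 0.373, -0.166], 'width': 0.088, 'gripper_force': 0.0, 'qpos': [-0.664, 0.577, 0.884, 2.235, -0.754, 0.662, -0.747]}
topbrush 294 z [62.2 66.3 69.9] [438.9 304.6] [105.  24.] 87.9 pca -91.7 mean [438.5 303.5  66.3]
topbrush all 708 z [37.8 44.3 68.3] [438.9 305.1] [131.1  47.7] 89.0 pca -92.0 mean [438.  301.7  51.5]
topbar 222 z [170.  173.6 177.1] [572.4 304.6] [92.8 18.2] 77.4 pca 77.2 mean [571.5 303.8 173.5]
top handle few 0
scenebrush 133 z [60.3 64.9 68.4] [438.9 307.9] [104.1  26.9] 87.6 pca -91.8 mean [439.8 303.8  64.7]
scenebrush all 335 z [36.7 48.9 66.9] [441.  304.8] [131.2  45.9] 85.1 pca -97.0 mean [444.8 294.8  50.8]
scenebar 109 z [168.3 171.7 175.5] [572.9 304.3] [92.7 21.6] 76.7 pca -102.6 mean [572.9 303.1 171.8]
scene handle 114 z [69.  75.5 80.4] [453.2   1.5] [15.  93.5] 1.1 pca -87.9 mean [454.3  -1.   74.9]
```

Brush and canister are both good on the mat. I'll lower behind the handle and push gently.

>>> send_rows:
  series:
    - [0,[0,0,-0.6],[0,0,0]]
    - [0,[0,0,-0.6],[0,0,0]]
    - [0,[0,0,-0.6],[0,0,0]]
    - [0,[0,0,0],[0,0,0]]
    - [0,[0.12,0,0],[0,0,0]]
    - [0,[0.12,0.01,0],[0,0,0]]
    - [0,[0.15,0.01,0],[0,0,0]]
    - [0,[0.2,0.01,0],[0,0,0]]

```text
clock: 51.3
eef_pos: [449.2, 2.4, 31.7]
tool_rot: [3.142, 0.001, 0.059]
force: [-3.0, 0.3, 2.1]
width: -0.1
gripper_force: 1.3
```

>>> send_rows:
  series:
    - [0,[0.25,0.013,0],[0,0,0]]
    - [0,[0.25,0.013,0],[0,0,0]]
    - [0,[0.25,0.013,0],[0,0,0]]
    - [0,[0.25,0.013,0],[0,0,0]]
    - [0,[0.25,0.013,0],[0,0,0]]
    - [0,[0.25,0.013,0],[0,0,0]]
    - [0,[0.25,0.013,0],[0,0,0]]
    - [0,[0.25,0.013,0],[0,0,0]]

```text
clock: 52.3
eef_pos: [569.5, 8.7, 31.5]
tool_rot: [3.141, 0.001, 0.059]
force: [-2.8, -0.8, 0.2]
width: 0.3
gripper_force: 1.3
```

```bash
python3 - <<'E'
from rolls import *
st()
for n in('scene','wrist'):
    d=snap(n,n+'16.png'); fit(sel(d,450,640,-70,80,66,90),n+' handle')
E
```

```text
{'clock': 52.3, 'eef_pos': [569.464, 8.702, 31.453], 'tool_rot': [3.141, 0.001, 0.059], 'force': [-2.835, -0.803, 0.223], 'width': 0.316, 'gripper_force': 1.319, 'qpos': [-0.479, 0.89, 0.69, 1.892, -0.879, 0.696, -0.763]}
scene handle 137 z [69.2 76.  80.8] [581.4   7.7] [31.3 90.4] 1.9 pca -87.3 mean [588.1   6.1  75.7]
wrist handle 7011 z [70.7 77.8 79.1] [581.1   8.2] [38.  89.8] 2.7 pca -86.9 mean [592.6   8.9  76.9]
```

View pics/wrist16.png

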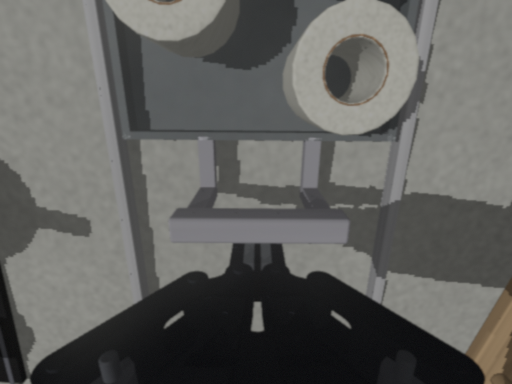

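The fingers sit behind the bar at (258,225), and the rolls are upright in the tray as it slides.

>>> send_rows:
  series:
    - [0,[0.25,0.013,0],[0,0,0]]
    - [0,[0.25,0.013,0],[0,0,0]]
    - [0,[0.25,0.013,0],[0,0,0]]
    - [0,[0.25,0.013,0],[0,0,0]]
    - [0,[0.25,0.013,0],[0,0,0]]
    - [0,[0.25,0.013,0],[0,0,0]]
    - [0,[0.25,0.013,0],[0,0,0]]
    - [0,[0.2,0.01,0],[0,0,0]]

```text
clock: 53.4
eef_pos: [685.6, 14.8, 31.1]
tool_rot: [-3.142, 0.002, 0.059]
force: [-2.8, 0.1, 1.3]
width: 0.4
gripper_force: 1.3
```

>>> send_rows:
  series:
    - [0,[0.08,0,0],[0,0,0]]
    - [0,[0.06,0,0],[0,0,0]]
    - [0,[0,0,0],[0,0,0]]

```text
clock: 53.78
eef_pos: [694.6, 14.8, 31.2]
tool_rot: [-3.142, -0.0, 0.059]
force: [-0.1, -0.2, 0.4]
width: 0.3
gripper_force: 0.2
```

>>> send_rows:
  series:
    - [0,[0.04,0,0],[0,0,0]]
    - [0,[0.03,0,0],[0,0,0]]
    - [0,[0,0,0],[0,0,0]]

```text
clock: 54.15
eef_pos: [696.4, 14.8, 31.2]
tool_rot: [-3.14, 0.005, 0.058]
force: [-6.5, 0.8, 5.4]
width: 0.1
gripper_force: 3.6
```

>>> send_rows:
  series:
    - [0,[0.03,0,0],[0,0,0]]
    - [0,[0.03,0,0],[0,0,0]]

```text
clock: 54.4
eef_pos: [696.1, 14.9, 31.2]
tool_rot: [-3.138, 0.012, 0.058]
force: [-18.6, 2.3, 14.5]
width: 0.1
gripper_force: 9.4
```

The tray is at its end stop. Back off and check.

>>> send_rows:
  series:
    - [0,[-0.3,0,0],[0,0,0]]
    - [0,[-0.6,0,0],[0,0,0]]
    - [0,[-0.8,0,0.3],[0,0,0]]
    - [0,[-0.8,0,0.8],[0,0,0]]
    - [0,[-0.8,0,0.9],[0,0,0]]
    - [0,[-0.5,0,0.9],[0,0,0]]
    - [0,[0,0,0],[0,0,0]]
    - [0,[0,0,0],[0,0,0]]

```text
clock: 55.4
eef_pos: [485.4, 14.9, 194.4]
tool_rot: [-3.141, -0.002, 0.059]
force: [0.8, -0.2, -0.1]
width: -0.2
gripper_force: 0.0
```

```bash
python3 chk.py; python3 - <<'E'
from rolls import *
for n in('top','scene','wrist'):
    d=snap(n,n+'17.png'); fit(sel(d,640,745,-70,90,64,90),n+' handle')
    if n!='wrist': fit(sel(d,700,1060,-130,150,85,102),n+' shelf')
    for c in((831,60),(867,-23),(794,-27)): circ(d,c,60,n)
t=cv2.imread('pics/top17.png')[20:270,100:390]; w=cv2.imread('pics/scene17.png')
cv2.imwrite('pics/c17.png',np.hstack([cv2.resize(t,(400,345)),cv2.resize(w[90:380,120:456],(400,345))]))
E
```

```text
{'clock': 55.4, 'eef_pos': [485.441, 14.886, 194.377], 'tool_rot': [-3.141, -0.002, 0.059], 'force': [0.846, -0.169, -0.059], 'width': -0.232, 'gripper_force': 0.0, 'qpos': [-0.708, 0.584, 0.951, 1.999, -0.624, 0.877, -0.926]}
topbrush 295 z [62.6 66.9 70.3] [438.8 305.1] [105.8  24.1] 87.9 pca -91.6 mean [438.5 303.6  66.7]
topbrush all 699 z [37.8 43.8 68.5] [438.8 304.7] [130.   47.7] 88.5 pca -90.9 mean [438.3 302.3  51.7]
topbar 222 z [170.2 173.5 177. ] [572.1 303.4] [92.1 18.2] 77.6 pca 77.3 mean [571.6 304.  173.5]
top handle few 0
scenebrush 136 z [60.2 64.6 68.4] [439.2 306.4] [103.9  26.8] 87.2 pca -92.1 mean [439.8 303.9  64.4]
scenebrush all 333 z [35.9 49.3 66.8] [441.1 305.8] [134.3  46. ] 87.6 pca -96.5 mean [444.7 295.2  50.7]
scenebar 110 z [167.6 172.4 175.8] [573.  304.9] [91.4 21.9] 79.0 pca -103.8 mean [573.  303.  171.9]
scene handle few 0
top handle 161 z [74.1 79.5 82.8] [716.1  12.7] [15.4 87.4] 2.4 pca -87.1 mean [714.6  12.6  78.9]
top shelf 6644 z [91.4 95.  98.4] [878.5  21.2] [331.3 216.4] 2.9 pca -177.1 mean [892.4  21.9  94.9]
top few 0
top few 0
top few 3
scene handle 129 z [69.  76.3 80.5] [715.   15.1] [15.7 91.4] 2.8 pca -87.2 mean [717.   12.1  75.8]
scene shelf 5693 z [89.3 92.2 95.1] [894.7  25. ] [290.3 220.4] 3.2 pca 2.9 mean [900.9  19.1  92.2]
scene few 0
scene few 0
scene few 0
wrist handle few 0
wrist few 0
wrist few 0
wrist few 0
```

View pics/c17.png

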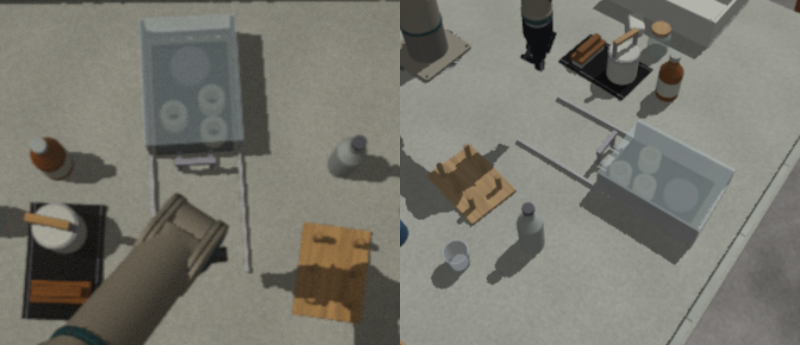

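Both views show the tray home under the shelf with three upright rolls, at (175,115), (210,98) and (213,130). The rack is empty, the canister and brush are apart on the mat, and the bystanders are in place. Handing in.

```bash
python3 -c "
from cell import ctrl
print(ctrl.finish_job())"
```

```text
the job is handed in; nothing more can be done
None
```

The job is handed in at about 56 s: the canister and brush stand apart on the mat (the brush was knocked off-place once and I reset it), all three rolls are upright in the tray, and the tray is pushed fully home; I have not seen the verdict.

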